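# Locate a carrier plate and stack its modules

### The arm

A 7-joint arm with a two-finger parallel gripper is mounted at the origin on the work surface. World frame = base frame: x ahead of the robot, y to its left, z up, the work surface at z = 0. Lengths are in mm, angles in rad, forces in N, time in s.
With the tool pointing down it reaches from about 425 to 950 mm from the base axis. Payload 4.7 kg.
Tool frame: the origin (TCP) lies on the front face of the gripper's body, between the roots of the fingers; the fingertips stand 70 mm ahead of it and the grasp point (between the pads) lies 51 mm ahead of it; z points along the fingers, y is the line along which they close (so a half turn about z gives the same grasp; the last joint's range is limited). The gripper opens to 87 mm and grips with 3 to 60 N. Pads are 19 mm wide; open, the fingers measure 117 mm over their backs; the gripper's body (75 mm by 190 mm) begins 51 mm behind the grasp point.
Start: joints at [1.072, 0.469, -0.049, 1.532, 0.024, 1.141, -0.082], TCP at [305.62, -601.863, 292.273] pointing down, gripper open.
Joint ranges: [-2.59, 2.59], [-0.33, 1.99], [-1.39, 1.29], [0.1, 2.45], [-1.04, 4.18], [0.21, 1.99], [-2.66, 2.66]. Speed limits (rad/s): [2.57, 2.57, 3.14, 3.14, 3.14, 3.14, 3.14].

### API

Orientations are given as a rotation vector (axis times angle).
In Python, from bench import bot, eyes, ticket gives the robot as it stands.
- The arm moves only by the tool apply_moves, never from a script. Its argument "moves" is a list of rows, each a list of 3 entries, a list of its own where there are three numbers: the turn, a rotation vector about the tool's x, y, z scaled (see below), then the shift along the tool's x, y, z scaled (see below), then the opening, from -1 (shut) to 1 (fully open). In form: [[[ax, ay, az], [x, y, z], fingers], ...]. A call has 1 to 10 rows; each row shifts and turns the commanded pose from where the row before left it, along the tool's axes as they then stand; what a row does not reach is not made up. The controller multiplies each number of a shift by 0.5 m and each number of a turn by 90 degrees. A row lasts 1/10 s, in which the tool goes at most 50 mm and 8.59 degrees, less where a joint would pass 70% of its speed; a pose out of reach is approached as far as the arm can. A call with a number of a shift or a turn outside -1 to 1 is refused whole. A call with a gripper value outside its range is refused whole. The fingers move at their own pace and stop on an object; the grip force is fixed at half the most. Time passes only in rows, so rows that do not move let the fingers close. It gives the time, the measured TCP pose, the force, the opening and the grip force at its end, in the units of the state.
- bot.state(): the state, without advancing time (a new reading comes with each control period).
- eyes.camera(name): name is "scene" or "top"; returns a dict with "pixels" (480x640x3 uint8, red, green, blue), "fx", "fy", "cx", "cy" (pixels), "k1" (the pictures are not rectified: a ray, as slopes to the right and down, at radius r is drawn at 1 + k1 r^2 times it, then the intrinsics apply), "xyz" and "rotation" of the camera in the world. Camera axes: x right, y down, z forward; pixel columns grow to the right and rows downward; lengths in mm; the calibration is good to about 2 mm. A picture is of the moment at which its call begins. There is no depth.
- ticket.sign_off(): hands the job in; it is judged then, once.
The state is a dict: "t": time; "joint_positions": joint angles; "dq": joint speeds; "tau": joint torques, N m; "tool_pos": TCP position; "tcp_rot": TCP orientation; "ft_force": force on the tool from outside, world axes, zero at the start; "moment": the same for the moment, N m; "grip_width": finger opening in mm; "grip_force": force on a finger pad.
Only numpy, scipy, OpenCV 4.12 (cv2) and the standard library are available. Lean on these libraries where they do the work, as an engineer would, in place of code of your own. Each camera call takes 0.05 s, during which the arm holds its last target. There are 200 camera calls.

### The job

Slide the loose aluminium carrier plate on the fixture fully home against both steel dowels and the red end stop, then swing the yellow hold-down arm fully in over the corner of the plate. After that stack every grey module there is into one column on the rectangle outlined on the plate, square with it and edges in line, and finish with the blue controller on top. Leave the plate home, the hold-down closed and everything standing free, without disturbing the solder spool, the flux bottle or the screwdriver.

Things in the scene. Friction and masses are not known exactly. Their poses are not given: they have to be found in the camera images.
- fixture: Fixed dark steel base, spanning -107.5 to 107.5 mm in its x and -75.5 to 99.5 mm in its y, top 20 mm above the table. Origin: on the table, directly under the centre of the plate when the plate is home; its axes are then those of the plate, and lie within 9 degrees of the world axes.
- dowel_a (a point): Top centre of the first steel dowel, 12 mm diameter, at fixture (x, y) = (-46, -61) mm, rising 22 mm above the base. It stops the plate towards fixture -y.
- dowel_b (a point): Top centre of the second steel dowel, likewise, at fixture (26, -61) mm.
- end_stop (a point): Middle of the top edge of the face that the red end stop turns to the plate, at fixture (70, 0) mm. The stop is a block 14 mm deep, 16 mm wide, rising 22 mm above the base; it stops the plate towards fixture +x.
- plate: Loose aluminium carrier plate 140 x 110 x 12 mm, about 0.5 kg, on the base. Origin: centre of its underside; x along the 140 mm side, z up. Its centre starts 10 to 30 mm short of home each way, up to 7 degrees askew. A black outline, 104 x 64 mm outside, centred on its top, long side along x, shows where the column goes: boxes centred over the plate centre.
- plate_a (a point): Point of the plate that meets the first dowel: plate (x, y) = (-46, -55) mm (at the edge of the plate, 6 mm above its underside). Home: at y = -55 mm of the fixture.
- plate_b (a point): Point of the plate that meets the second dowel: plate (x, y) = (26, -55) mm (at the edge of the plate, 6 mm above its underside). Home: at y = -55 mm of the fixture.
- plate_end (a point): Point of the plate that meets the end stop: plate (x, y) = (70, 0) mm (at the edge of the plate, 6 mm above its underside). Home: at x = 70 mm of the fixture.
- holddown (a joint): Hold-down arm: yellow bar on a vertical pivot at fixture (90, 47) mm, turning anticlockwise from above. 0: points along fixture +y, clear of the plate (starts at 0 to 0.35 rad). 1.57 (its limit): closed, points along fixture -x, 2.5 mm above the corner of the plate. Light friction (1 to 2 N at the knob) keeps it where it is left.
- holddown_knob (a point): Top centre of the upright round red knob of the hold-down, 14 mm diameter, 35 mm tall, 34 mm from the pivot axis. Its top is 77.5 mm above the table; the bar under it and the pivot reach 42.5 mm. It can be pushed, or pinched from above; being round it turns within a grip.
- module1: Grey closed electronics module, 100 x 60 mm in plan and 34 mm tall, about 0.25 kg. Origin: centre of its underside; its x axis is along the 100 mm length, y across the 60 mm width, z up. Starts upright on the table, its length within 20 degrees of the world x axis; either way round is fine when stacked. There are 3 or 4 modules; one may be absent.
- module2: Grey closed electronics module, 100 x 60 mm in plan and 34 mm tall, about 0.25 kg. Origin: centre of its underside; its x axis is along the 100 mm length, y across the 60 mm width, z up. Starts upright on the table, its length within 20 degrees of the world x axis; either way round is fine when stacked. There are 3 or 4 modules; one may be absent.
- module3: Grey closed electronics module, 100 x 60 mm in plan and 34 mm tall, about 0.25 kg. Origin: centre of its underside; its x axis is along the 100 mm length, y across the 60 mm width, z up. Starts upright on the table, its length within 20 degrees of the world x axis; either way round is fine when stacked. There are 3 or 4 modules; one may be absent.
- module4: Grey closed electronics module, 100 x 60 mm in plan and 34 mm tall, about 0.25 kg. Origin: centre of its underside; its x axis is along the 100 mm length, y across the 60 mm width, z up. Starts upright on the table, its length within 20 degrees of the world x axis; either way round is fine when stacked. There are 3 or 4 modules; one may be absent.
- controller: Blue closed controller box, always there, 100 x 60 mm in plan and 34 mm tall, about 0.25 kg. Origin: centre of its underside; its x axis is along the 100 mm length, y across the 60 mm width, z up. Starts upright on the table, its length within 20 degrees of the world x axis; either way round is fine when stacked.
- spool: Green solder spool, 56 mm diameter, 46 mm tall, standing. Origin: centre of its underside. Leave it alone.
- flux_bottle: White bottle with red cap, 48 mm diameter, 110 mm tall, standing. Origin: centre of its underside. Leave it alone.
- screwdriver: Orange screwdriver lying on the table beyond the fixture. Leave it alone.
Things that resemble listed ones, but are neither listed nor needed, are in the scene too. Leave any brown, green or orange look-alike of the module3 alone.

How it is judged:
By the outcome, as a careful person would: the job done as asked, in the order asked, and still so for the second after the job is handed in, with the robot touching nothing.
Of module1, module2, module3, module4 only 3 to 4 are there at a start; the rules pass over those that are not, and their reading is None.
At some moment in a run one of controller may be knocked a few centimetres aside while the robot is not near it.
Once in a run the grip may slacken for a moment while it holds something.
It also fails if it takes over 210 s, if anything falls off the work surface, if the arm or the gripper's body presses on something with over 40 N, if the wrist force passes 120 N, or if a joint passes its speed limit or range.

## Working session

There is one attempt and no reset: what is moved stays moved. The work goes in short steps, Python scripts to look and compute and a tool call to move; the robot and the scene stay as the last step left them, time stands still between calls to the robot, and variables do not carry over. Pictures are saved under pics/ and viewed, at most 14 in all, crops included, and the job is handed in when it is done.

Besides the shell and the picture viewer there is one more tool, called after "Emit:" by a JSON object that holds its "method" and its "body". apply_moves: Moves the arm, as the interface text tells. Its arguments: {"type":"object","properties":{"moves":{"type":"array"}},"required":["moves"]}

```bash
ls; mkdir -p pics
python3 - <<'E'
from bench import bot, eyes
import cv2, numpy as np
print(bot.state())
for n in ("scene","top"):
    c=eyes.camera(n); cv2.imwrite(f"pics/{n}0.png",c["pixels"][:,:,::-1])
    print(n,{k:(v if np.isscalar(v) else np.round(v,4).tolist()) for k,v in c.items() if k!="pixels"})
E
```

```text
pics
{'t': 0.0, 'joint_positions': array([ 1.07213814,  0.4694682 , -0.04860507,  1.53367294,  0.02411481,
        1.14096931, -0.08229822]), 'dq': array([ 0.00019427, -0.00020297, -0.00090565, -0.00075991,  0.00071779,
        0.00025712,  0.00045525]), 'tau': array([ 4.07019434e-04, -5.07971478e+01, -8.01545265e-02, -2.36150301e+01,
       -6.12559053e-02,  3.79786966e-02,  1.65733513e-04]), 'tool_pos': array([ 305.3664445 , -601.47439292,  291.19016835]), 'tcp_rot': array([-3.05350678e+00, -7.30769323e-01,  8.23890635e-04]), 'ft_force': array([-0.84981665, -0.57158587,  0.40668078]), 'moment': array([ 0.03260885,  0.02273687, -0.03465815]), 'grip_force': 0.0, 'grip_width': 87.06149930566997}
scene {'fx': 575.1242850926178, 'fy': 575.1242850926178, 'cx': 325.38002811110414, 'cy': 237.48849067764277, 'k1': -0.18657356463701, 'xyz': [1165.0933, -994.0187, 1211.7394], 'rotation': [-2.2567, -0.6042, 0.2914]}
top {'fx': 551.4708558350337, 'fy': 551.4708558350337, 'cx': 309.84980453909037, 'cy': 244.2180905374345, 'k1': -0.05280046487429301, 'xyz': [284.8774, 15.0028, 1470.84], 'rotation': [-2.1371, 2.1067, -0.1564]}
```

View pics/top0.png

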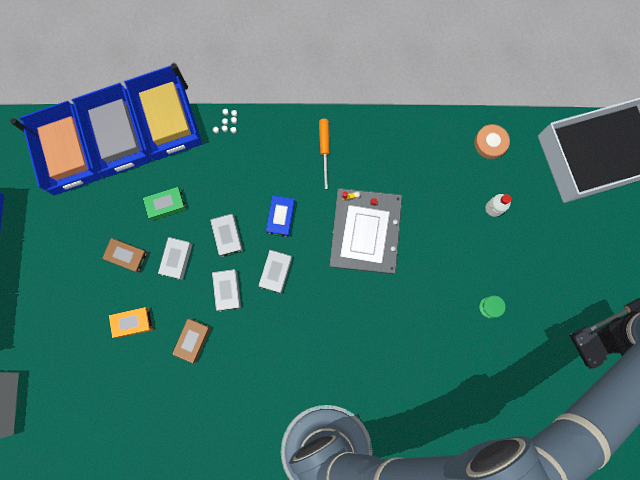

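View pics/scene0.png

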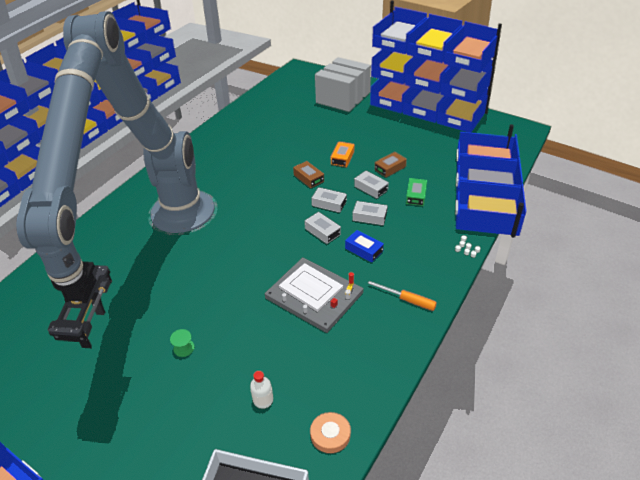

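The top view shows four grey modules at (227,235), (175,258), (226,290) and (275,271), and the blue controller at (280,215).
- **Look-alikes of the modules:** brown at (124,255) and (191,341), green at (165,202), orange at (130,322). There is also grey stock in the bins at (112,130).
- **Controller look-alikes:** the blue bins, which are much bigger.
- **Fixture:** at (366,231), with its dowels at (395,222) and (393,249), end stop at (374,201) and knob at (347,195).

I'll check these choices in one close crop.

```bash
cat > h.py <<'E'
import cv2, numpy as np
from scipy.spatial.transform import Rotation as R
from bench import bot, eyes
def cam(n):
    c=eyes.camera(n); c["R"]=R.from_rotvec(c["rotation"]).as_matrix(); c["name"]=n
    c["K"]=np.array([[c["fx"],0,c["cx"]],[0,c["fy"],c["cy"]],[0,0,1]]); c["D"]=np.array([c["k1"],0,0,0.])
    c["bgr"]=np.ascontiguousarray(c["pixels"][:,:,::-1]); return c
def rays(c,uv):
    p=cv2.undistortPoints(np.float64(uv).reshape(-1,1,2),c["K"],c["D"]).reshape(-1,2)
    return np.c_[p,np.ones(len(p))]@c["R"].T
def onplane(c,uv,z):
    d=rays(c,uv); return (np.array(c["xyz"])+d*((z-c["xyz"][2])/d[:,2:]))[:,:2]
def proj(c,P):
    return cv2.projectPoints((np.float64(P).reshape(-1,3)-c["xyz"])@c["R"],np.zeros(3),np.zeros(3),c["K"],c["D"])[0].reshape(-1,2)
E
python3 - <<'E'
from h import *
t=cam("top"); s=cam("scene")
a=cv2.resize(t["bgr"][175:325,90:290],None,fx=2.5,fy=2.5,interpolation=cv2.INTER_CUBIC)
b=cv2.resize(t["bgr"][180:280,320:410],None,fx=3,fy=3,interpolation=cv2.INTER_CUBIC)
d=cv2.resize(s["bgr"][160:335,260:400],None,fx=2,fy=1.7,interpolation=cv2.INTER_CUBIC)[:225,:270]
d=cv2.resize(s["bgr"][255:330,260:370],(270,200))
m=np.zeros((600,780,3),np.uint8); m[:375,:500]=a; m[:300,510:780]=b; m[310:510,510:780]=d
cv2.imwrite("pics/crop1.png",m)
for n,p in dict(a=(227,235),b=(240,222),table=(300,150),blue=(272,205)).items(): print(n,t["bgr"][p[1],p[0]])
np.set_printoptions(linewidth=200)
print(t["bgr"][235,205:250].tolist())
print(t["bgr"][205:270,227].tolist())
E
```

```text
a [191 185 181]
b [ 87 104  14]
table [ 91 106  21]
blue [229  93  58]
[[88, 106, 22], [82, 103, 5], [88, 105, 18], [86, 104, 17], [90, 108, 27], [85, 103, 15], [88, 105, 22], [84, 103, 7], [71, 89, 5], [197, 195, 193], [230, 226, 224], [222, 219, 216], [222, 219, 216], [222, 220, 216], [215, 213, 209], [201, 198, 193], [190, 186, 180], [191, 186, 181], [190, 186, 180], [191, 186, 180], [190, 185, 181], [189, 185, 180], [191, 185, 181], [191, 185, 181], [189, 185, 180], [191, 184, 179], [203, 200, 195], [218, 216, 211], [222, 220, 215], [220, 218, 213], [222, 220, 215], [227, 226, 221], [187, 184, 181], [95, 95, 82], [68, 76, 38], [56, 67, 12], [74, 90, 18], [89, 104, 20], [89, 107, 15], [88, 105, 16], [90, 106, 25], [88, 108, 27], [90, 106, 22], [91, 107, 24], [87, 104, 18]]
[[88, 105, 24], [89, 108, 24], [89, 106, 23], [89, 106, 24], [90, 106, 21], [91, 109, 28], [88, 105, 16], [88, 106, 18], [85, 105, 19], [100, 115, 52], [172, 173, 156], [223, 220, 217], [217, 215, 210], [218, 215, 211], [217, 215, 210], [219, 216, 213], [218, 215, 211], [218, 217, 212], [217, 215, 212], [206, 203, 198], [187, 181, 175], [189, 183, 178], [190, 184, 180], [190, 184, 180], [188, 184, 177], [189, 185, 180], [189, 184, 180], [189, 184, 181], [191, 185, 181], [192, 186, 182], [191, 185, 181], [190, 185, 181], [190, 185, 179], [192, 185, 181], [192, 186, 181], [192, 186, 182], [192, 186, 181], [193, 188, 183], [204, 201, 195], [224, 222, 218], [222, 220, 216], [224, 222, 217], [222, 220, 217], [222, 221, 216], [222, 219, 216], [223, 221, 218], [228, 226, 222], [217, 215, 212], [77, 75, 74], [29, 53, 24], [52, 72, 11], [82, 99, 19], [90, 108, 16], [88, 104, 11], [89, 106, 26], [90, 106, 15], [90, 106, 21], [89, 108, 21], [88, 105, 23], [86, 105, 11], [89, 106, 20], [85, 103, 18], [88, 105, 19], [86, 104, 17], [80, 100, 11]]
```

View pics/crop1.png

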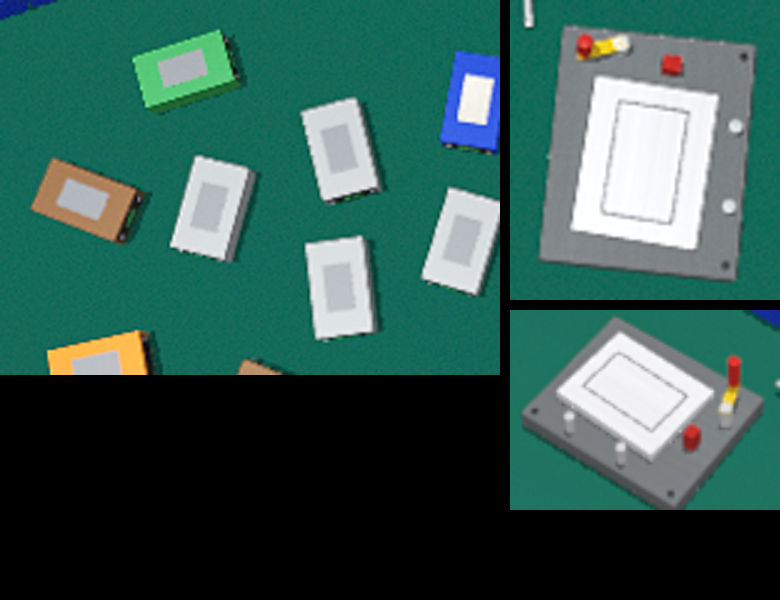

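The crop confirms the four grey modules and the blue controller. It also shows the white plate with its outline, two pale dowels to the right of the plate, the red stop above it, and the yellow arm pointing left with the red knob at its tip. Next I measure.

```bash
cat >> h.py <<'E'
U=4
def up(c): return cv2.resize(c["bgr"],None,fx=U,fy=U,interpolation=cv2.INTER_CUBIC)
def conts(m,roi=None,amin=20):
    m=(m*255).astype(np.uint8)
    if roi:
        k=np.zeros_like(m); x0,y0,x1,y1=[U*v for v in roi]; k[y0:y1,x0:x1]=255; m&=k
    cs=cv2.findContours(m,cv2.RETR_EXTERNAL,cv2.CHAIN_APPROX_NONE)[0]
    return [((q.reshape(-1,2)+.5)/U-.5) for q in cs if cv2.contourArea(q)>amin*U*U]
def cen(q):
    m=cv2.moments(np.float32(q).reshape(-1,1,2)); return np.array([m["m10"],m["m01"]])/m["m00"]
def rect(c,q,z):
    w=onplane(c,q,z); (cx,cy),(a,b),an=cv2.minAreaRect(np.float32(w))
    if a<b: a,b,an=b,a,an-90
    an=(an+90)%180-90
    return np.array([cx,cy,an,a,b])
def masks(c):
    b=up(c).astype(int); mn=b.min(2); mx=b.max(2); B,G,Rr=b[...,0],b[...,1],b[...,2]
    return dict(white=(mn>160)&(mx-mn<35), blue=(B>150)&(B-Rr>70)|((mn>150)), dark=(mx-mn<30)&(mx>60), red=(Rr>130)&(Rr-G>80)&(Rr-B>80), yel=(Rr>150)&(G>120)&(B<90))
def boxes(c,z=34,roi=(90,175,320,330)):
    M=masks(c); out=[]
    for n in("white","blue"):
        for q in conts(M[n],roi,250):
            r=rect(c,q,z)
            if 80<r[3]<115 and 45<r[4]<75:
                k=cen(q); u=c["bgr"][int(k[1])-6:int(k[1])+7,int(k[0])-6:int(k[0])+7].reshape(-1,3).mean(0)
                out.append((n,k.round(1),r.round(1),onplane(c,[k],z)[0].round(1)))
    return out
E
python3 - <<'E'
from h import *
t=cam("top"); s=cam("scene"); np.set_printoptions(suppress=True)
for b in boxes(t): print(*b)
M=masks(t)
for q in conts(M["dark"],(325,185,405,278),2000): print("base",rect(t,q,20).round(1), onplane(t,cv2.boxPoints(cv2.minAreaRect(np.float32(q))),20).round(1).tolist())
for q in conts(M["white"],(325,185,405,278),4):
    r=rect(t,q,32); print("w",cen(q).round(2),r.round(1), onplane(t,[cen(q)],42)[0].round(1))
for q in conts(M["red"],(325,185,405,278),4): print("red",cen(q).round(2),[onplane(t,[cen(q)],z)[0].round(1) for z in (42,77.5)])
for q in conts(M["yel"],(325,185,405,278),2): print("yel",cen(q).round(2),onplane(t,[cen(q)],42.5)[0].round(1))
Ms=masks(s)
for n in("white","red"):
  for q in conts(Ms[n],(262,255,368,332),3): print("scene",n,cen(q).round(2),onplane(s,[cen(q)],42)[0].round(1), rect(s,q,32).round(1))
E
```

```text
white [225.2 289.6] [408.6 270.4   8.8 101.2  61.5] [408.1 270.2]
white [274.6 270.9] [460.  141.9 -15.6 100.9  61.2] [459.4 141.9]
white [173.4 257.6] [490.7 412.3 -12.5 102.8  60.4] [491.1 412.3]
white [225.3 234.2] [556.5 276.2  16.4 100.8  61.5] [556.  276.1]
blue [225.2 289.6] [408.5 270.3   8.7 101.4  61.7] [408.2 270.1]
blue [274.6 270.9] [459.9 141.7 -15.6 101.3  61.6] [459.4 141.8]
blue [173.4 257.6] [490.7 412.3 -12.6 103.   60.7] [491.  412.3]
blue [225.3 234.2] [556.5 276.4  16.  101.2  61.7] [555.9 276.1]
blue [279.8 214.7] [611.  131.9  -8.3 101.7  62.3] [610.8 131.9]
base [573.9 -98.8  -5.5 217.7 176.4] [[473.8, -0.9], [690.8, -21.1], [673.5, -200.2], [457.7, -175.7]]
w [392.54 248.24] [ 523.9 -168.3  -89.3   12.    11.4] [ 522.2 -166.8]
w [394.74 221.53] [ 596.1 -174.9  -89.3   12.1   11.6] [ 593.9 -173.3]
w [364.6 233.8] [562.7 -94.5  -8.7 143.3 112.9] [559.9 -93.7]
w [356.8  193.48] [670.8 -73.5   0.6  15.3  12.8] [669.2 -73. ]
w [325.84 186.45] [690.4  10.    0.6  10.5   6.1] [687.7   9.8]
red [373.63 200.8 ] [array([ 649.6, -117.8]), array([ 640.5, -114.5])]
red [344.5 194. ] [array([667.4, -40.2]), array([657.9, -38.8])]
yel [350.48 195.62] [663.  -56.1]
scene white [283.65 294.4 ] [ 520.3 -169.9] [ 514.6 -162.9   85.1   12.8   12.5]
scene white [347.33 291.42] [665.5 -75.3] [660.7 -66.8 -30.1  15.5  13.9]
scene white [310.47 286.22] [ 568.  -108.3] [ 561.2 -105.9   -8.7  148.2  131.2]
scene red [333.46 301.53] [ 650.7 -125.2] [ 645.8 -120.4  -79.5   32.9   16.6]
scene red [350.83 277.49] [648.8 -25.1] [645.2 -16.7 -58.7  42.4  14.1]
```

```bash
cat >> h.py <<'E'
np.set_printoptions(suppress=True,linewidth=150)
O=np.array([573.6,-110.3]); TH=np.deg2rad(-5.3)
EX=np.array([np.cos(TH),np.sin(TH)]); EY=np.array([-EX[1],EX[0]])
def F(x,y): return O+x*EX+y*EY
def toF(p): p=np.asarray(p)[:2]-O; return np.array([p@EX,p@EY])
def tool():
    s=bot.state(); m=R.from_rotvec(s["tcp_rot"]).as_matrix(); return s,m,np.degrees(np.arctan2(m[1,0],m[0,0]))
def plan(xy,z,yaw):
    "turn (units, tool z), then shift in the turned tool axes (units)"
    s,m,y=tool(); dy=(yaw-y+180)%360-180; a=np.radians(yaw)
    d=np.r_[xy,z]-s["tool_pos"]; c,n=np.cos(a),np.sin(a)
    print("t",round(s["t"],2),"pos",s["tool_pos"].round(1),"yaw",round(y,2),"w",round(s["grip_width"],1),"f",s["ft_force"].round(1),"toolz",m[:,2].round(4))
    print("  turn",round(-dy/90,4),"rows",abs(dy)/8.59,"| shift",np.round(np.array([d[0]*c+d[1]*n,d[0]*n-d[1]*c,-d[2]])/500,4),"rows",np.linalg.norm(d)/50)
E
python3 -c "
from h import *
plan(F(-12,97),141,84.7)"
```

```text
t 0.3 pos [ 305.5 -601.7  291.9] yaw 26.92 w 87.1 f [ 1.1 -0.8  0.2] toolz [-0.0003  0.0006 -1.    ]
  turn -0.642 rows 6.726920076167977 | shift [1.2222 0.4191 0.3018] rows 13.268564110826558
```

Emit:
{"method": "apply_moves", "body": {"moves": [[[0, 0, -0.092], [0, 0, 0], 1], [[0, 0, -0.092], [0, 0, 0], 1], [[0, 0, -0.092], [0, 0, 0], 1], [[0, 0, -0.092], [0, 0, 0], 1], [[0, 0, -0.092], [0, 0, 0], 1], [[0, 0, -0.092], [0, 0, 0], 1], [[0, 0, -0.09], [0, 0, 0], 1], [[0, 0, 0], [0.05, 0.017, 0], 1], [[0, 0, 0], [0.09, 0.031, 0], 1], [[0, 0, 0], [0.09, 0.031, 0], 1]]}}

```text
t: 1.3
tool_pos: [355.4, -490.3, 292.0]
tcp_rot: [-2.324, -2.113, -0.0]
ft_force: [1.1, -0.7, -0.1]
grip_width: 86.9
grip_force: 0.0
```

Emit:
{"method": "apply_moves", "body": {"moves": [[[0, 0, 0], [0.09, 0.031, 0.02], 1], [[0, 0, 0], [0.09, 0.031, 0.02], 1], [[0, 0, 0], [0.09, 0.031, 0.02], 1], [[0, 0, 0], [0.09, 0.031, 0.02], 1], [[0, 0, 0], [0.09, 0.031, 0.02], 1], [[0, 0, 0], [0.09, 0.031, 0.02], 1], [[0, 0, 0], [0.09, 0.031, 0.02], 1], [[0, 0, 0], [0.09, 0.031, 0.02], 1], [[0, 0, 0], [0.09, 0.031, 0.02], 1], [[0, 0, 0], [0.09, 0.031, 0.02], 1]]}}

```text
t: 2.3
tool_pos: [552.1, -55.7, 192.1]
tcp_rot: [2.322, 2.115, 0.0]
ft_force: [0.4, -0.5, 0.2]
grip_width: 87.2
grip_force: 0.0
```

```bash
python3 -c "
from h import *
plan(F(-12,97),93,84.7)"
```

```text
t 2.3 pos [552.1 -55.7 192.1] yaw 84.67 w 87.2 f [ 0.4 -0.5  0.2] toolz [ 0.0006 -0.0004 -1.    ]
  turn -0.0003 rows 0.003378785731206441 | shift [0.0892 0.0289 0.1981] rows 2.1922354536657322
```

Emit:
{"method": "apply_moves", "body": {"moves": [[[0, 0, 0], [0.089, 0.029, 0], 1], [[0, 0, 0], [0, 0, 0.08], 1], [[0, 0, 0], [0, 0, 0.08], 1], [[0, 0, 0], [0, 0, 0.038], 1], [[0, 0, 0], [-0.01, 0, 0], 1], [[0, 0, 0], [-0.01, 0, 0], 1], [[0, 0, 0], [-0.01, 0, 0], 1], [[0, 0, 0], [-0.01, 0, 0], 1], [[0, 0, 0], [-0.007, 0, 0], 1], [[0, 0, 0], [-0.007, 0, 0], 1]]}}

```text
t: 3.3
tool_pos: [567.6, -41.2, 93.4]
tcp_rot: [2.321, 2.117, 0.001]
ft_force: [-0.7, 1.6, -1.9]
grip_width: 87.0
grip_force: 1.1
```

Emit:
{"method": "apply_moves", "body": {"moves": [[[0, 0, 0], [-0.004, 0, 0], 1], [[0, 0, 0], [-0.002, 0, 0], 1], [[0, 0, 0], [-0.002, 0, 0], 1], [[0, 0, 0], [0, 0, 0], 1]]}}

```text
t: 3.7
tool_pos: [567.4, -45.0, 93.4]
tcp_rot: [2.321, 2.116, 0.001]
ft_force: [0.5, 2.3, -0.5]
grip_width: 87.3
grip_force: 1.2
```

Run:
```python
from h import *
t=cam("top"); s=bot.state(); print(s["tool_pos"].round(1),toF(s["tool_pos"]).round(1),s["ft_force"].round(1))
a=cv2.resize(t["bgr"][170:290,300:420],None,fx=4,fy=4,interpolation=cv2.INTER_CUBIC); cv2.imwrite("pics/p2.png",a)
```

```text
[567.4 -45.   93.4] [-12.2  64.4] [ 0.4  1.8 -1. ]
```

View pics/p2.png

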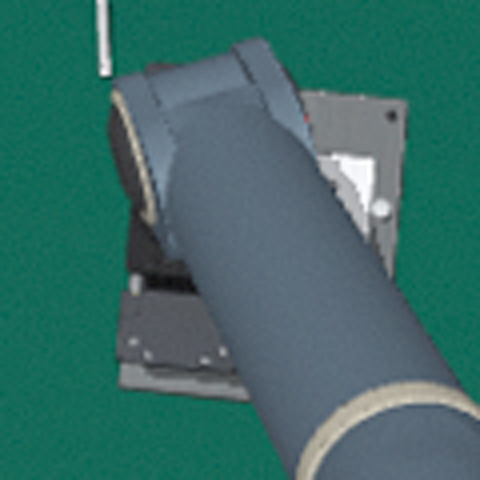

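The arm hides most of the plate. Its right edge at about (373,200) in the crop is close to dowel_b at (380,207). I'll keep pushing in small steps until the force rises.

Emit:
{"method": "apply_moves", "body": {"moves": [[[0, 0, 0], [-0.002, 0, 0], 1], [[0, 0, 0], [-0.002, 0, 0], 1], [[0, 0, 0], [0, 0, 0], 1]]}}

```text
t: 4.05
tool_pos: [567.4, -45.4, 93.4]
tcp_rot: [-2.32, -2.116, -0.004]
ft_force: [0.3, 5.0, -1.7]
grip_width: 87.2
grip_force: 3.0
```

Emit:
{"method": "apply_moves", "body": {"moves": [[[0, 0, 0], [-0.002, 0, 0], 1], [[0, 0, 0], [-0.002, 0, 0], 1], [[0, 0, 0], [0, 0, 0], 1]]}}

```text
t: 4.35
tool_pos: [567.4, -45.7, 93.4]
tcp_rot: [-2.319, -2.116, -0.007]
ft_force: [1.0, 7.8, -1.2]
grip_width: 87.1
grip_force: 4.5
```

Emit:
{"method": "apply_moves", "body": {"moves": [[[0, 0, 0], [-0.004, 0, 0], 1], [[0, 0, 0], [-0.004, 0, 0], 1], [[0, 0, 0], [0, 0, 0], 1]]}}

```text
t: 4.65
tool_pos: [567.3, -46.1, 93.6]
tcp_rot: [-2.316, -2.115, -0.013]
ft_force: [1.3, 14.6, -1.8]
grip_width: 87.1
grip_force: 7.7
```

Emit:
{"method": "apply_moves", "body": {"moves": [[[0, 0, 0], [0.02, 0, 0], 1], [[0, 0, 0], [0.03, 0, 0], 1], [[0, 0, 0], [0, 0, -0.1], 1], [[0, 0, 0], [0, 0, -0.1], 0], [[0, 0, 0.093], [0, 0, 0], 0], [[0, 0, 0.093], [0, 0, 0], 0], [[0, 0, 0.093], [0, 0, 0], 0], [[0, 0, 0.093], [0, 0, 0], 0], [[0, 0, 0.093], [0, 0, 0], 0], [[0, 0, 0.093], [0, 0, 0], 0]]}}

```text
t: 5.65
tool_pos: [568.6, -28.8, 193.4]
tcp_rot: [3.002, 0.921, -0.001]
ft_force: [0.6, -0.1, -0.4]
grip_width: 45.3
grip_force: 0.0
```

Emit:
{"method": "apply_moves", "body": {"moves": [[[0, 0, 0.093], [0, 0, 0], 0], [[0, 0, 0.093], [0, 0, 0], 0], [[0, 0, 0.093], [0, 0, 0], 0], [[0, 0, 0.093], [0, 0, 0], 0], [[0, 0, 0.07], [0, 0, 0], 0], [[0, 0, 0], [-0.08, 0.06, 0], 0], [[0, 0, 0], [-0.08, 0.06, 0], 0]]}}

```text
t: 6.35
tool_pos: [483.1, -80.8, 193.2]
tcp_rot: [3.137, -0.142, 0.0]
ft_force: [-0.5, -1.7, -0.3]
grip_width: 43.8
grip_force: 0.0
```

```bash
python3 -c "
from h import *
plan(F(-105,0),93,-5.3)"
```

```text
t 6.35 pos [483.1 -80.8 193.2] yaw -5.18 w 43.8 f [-0.5 -1.7 -0.3] toolz [ 0.0001 -0.0012 -1.    ]
  turn 0.0014 rows 0.014338496775514997 | shift [-0.0243  0.042   0.2004] rows 2.0620112756912627
```

Emit:
{"method": "apply_moves", "body": {"moves": [[[0, 0, 0.001], [-0.024, 0.042, 0.07], 0], [[0, 0, 0], [0, 0, 0.08], 0], [[0, 0, 0], [0, 0, 0.05], 0], [[0, 0, 0], [0.01, 0, 0], 0], [[0, 0, 0], [0.01, 0, 0], 0], [[0, 0, 0], [0.01, 0, 0], 0], [[0, 0, 0], [0.006, 0, 0], 0], [[0, 0, 0], [0.006, 0, 0], 0], [[0, 0, 0], [0.004, 0, 0], 0], [[0, 0, 0], [0.003, 0, 0], 0]]}}

```text
t: 7.35
tool_pos: [491.7, -102.5, 93.3]
tcp_rot: [3.138, -0.148, -0.009]
ft_force: [-4.9, 0.4, 4.4]
grip_width: 43.4
grip_force: 3.0
```

Emit:
{"method": "apply_moves", "body": {"moves": [[[0, 0, 0], [0.003, 0, 0], 0], [[0, 0, 0], [0.003, 0, 0], 0], [[0, 0, 0], [0, 0, 0], 0]]}}

```text
t: 7.65
tool_pos: [493.4, -102.7, 93.2]
tcp_rot: [3.138, -0.148, -0.014]
ft_force: [-9.1, 0.3, 7.7]
grip_width: 43.6
grip_force: 4.4
```

Emit:
{"method": "apply_moves", "body": {"moves": [[[0, 0, 0], [0.003, 0, 0], 0], [[0, 0, 0], [0.003, 0, 0], 0], [[0, 0, 0], [0, 0, 0], 0]]}}

```text
t: 7.95
tool_pos: [493.9, -102.8, 92.9]
tcp_rot: [-3.138, 0.148, 0.024]
ft_force: [-15.3, 2.2, 11.7]
grip_width: 43.7
grip_force: 7.1
```

```bash
python3 -c "
from h import *
s=bot.state();print(toF(s['tool_pos']))"
```

```text
[-80.03727027   0.13818296]
```

Emit:
{"method": "apply_moves", "body": {"moves": [[[0, 0, 0], [0.004, 0, 0], 0], [[0, 0, 0], [0, 0, 0], 0], [[0, 0, 0], [-0.03, 0, 0], 0], [[0, 0, 0], [-0.03, 0, 0], 0], [[0, 0, 0], [0, 0, -0.09], 0], [[0, 0, 0], [0, -0.05, -0.08], 1], [[0, 0, 0], [0, -0.1, 0], 1], [[0, 0, 0], [0, -0.1, 0], 1], [[0, 0, 0], [0, -0.1, 0], 1], [[0, 0, 0], [0, -0.1, 0], 1]]}}

```text
t: 8.95
tool_pos: [493.9, 125.4, 179.4]
tcp_rot: [-3.138, 0.148, -0.004]
ft_force: [0.4, -1.2, -0.3]
grip_width: 75.6
grip_force: 0.0
```

Emit:
{"method": "apply_moves", "body": {"moves": [[[0, 0, 0], [0, -0.1, 0], 1], [[0, 0, 0], [0, 0, 0], 1]]}}

```text
t: 9.15
tool_pos: [498.2, 182.2, 179.6]
tcp_rot: [-3.133, 0.128, -0.006]
ft_force: [-0.1, -1.1, 0.3]
grip_width: 85.0
grip_force: 0.0
```

```bash
cat >> h.py <<'E'
def fix(t):
    M=masks(t); roi=(325,185,405,278)
    for q in conts(M["dark"],roi,1500): print("base",rect(t,q,20).round(1))
    for q in conts(M["white"],roi,4):
        r=rect(t,q,32); 
        if r[3]>100: print("plate",r.round(1),"in F",toF(r).round(1),"dyaw",round(r[2]+5.3,2))
        else: print("w",cen(q).round(2),"F42",toF(onplane(t,[cen(q)],42)[0]).round(1))
    for q in conts(M["red"],roi,4): print("red",cen(q).round(2),[toF(onplane(t,[cen(q)],z)[0]).round(1) for z in (42,77.5)])
E
python3 - <<'E'
from h import *
t=cam("top"); fix(t)
cv2.imwrite("pics/p3.png",cv2.resize(t["bgr"][170:290,300:420],None,fx=4,fy=4,interpolation=cv2.INTER_CUBIC))
plan(F(77,79.5),145,-5.3)
E
```

```text
base [574.  -98.8  -5.5 217.7 176.3]
plate [ 573.4 -116.2   -5.3  143.1  124.8] in F [ 0.3 -5.9] dyaw -0.04
w [356.79 193.5 ] F42 [91.7 46. ]
w [325.83 186.43] F42 [102.6 130.2]
red [373.63 200.7 ] [array([76.6, -0.4]), array([67.3,  2. ])]
red [344.43 194.16] [array([86.4, 78.6]), array([76.9, 79.1])]
t 9.2 pos [498.1 177.8 179.1] yaw -4.94 w 85.9 f [ 0.1 -0.6 -1.2] toolz [ 0.0022  0.0024 -1.    ]
  turn 0.004 rows 0.04142109459952549 | shift [0.3576 0.4008 0.0681] rows 5.414631346170848
```

View pics/p3.png

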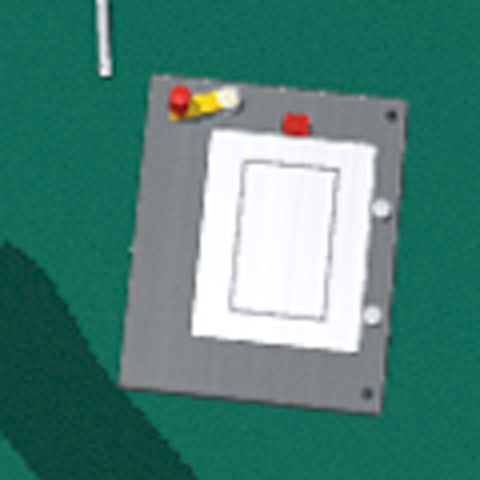

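The plate mask merges with the dowels, its yaw error is -0.04° and its x error 0.3 mm. The picture shows it touching both dowels, at (380,207) and (372,315), and the red stop at (296,124). The knob is at (180,98). Next I pinch the knob.

Emit:
{"method": "apply_moves", "body": {"moves": [[[0, 0, 0.004], [0.03, 0.033, 0], 1], [[0, 0, 0], [0.066, 0.074, 0], 1], [[0, 0, 0], [0.066, 0.074, 0], 1], [[0, 0, 0], [0.066, 0.074, 0], 1], [[0, 0, 0], [0.066, 0.073, 0], 1], [[0, 0, 0], [0.0636, 0.0728, 0], 1], [[0, 0, 0], [0, 0, 0], 1], [[0, 0, 0], [0, 0, 0], 1]]}}

```text
t: 10.0
tool_pos: [655.8, -47.3, 178.1]
tcp_rot: [3.136, -0.165, -0.0]
ft_force: [-0.4, 1.3, 0.0]
grip_width: 86.7
grip_force: 0.0
```

```bash
python3 -c "
from h import *
plan(F(77,79.3),118,-5.3)"
```

```text
t 10.0 pos [655.8 -47.3 178.1] yaw -6.04 w 86.7 f [-0.4  1.3  0. ] toolz [-0.0003 -0.0011 -1.    ]
  turn -0.0082 rows 0.08560967744960336 | shift [ 0.002  -0.018   0.1203] rows 1.2162982516000427
```

Emit:
{"method": "apply_moves", "body": {"moves": [[[0, 0, -0.008], [0.002, -0.018, 0], 1], [[0, 0, 0], [0, 0, 0.06], 1], [[0, 0, 0], [0, 0, 0.06], 1], [[0, 0, 0], [0, 0, 0], -1], [[0, 0, 0], [0, 0, 0], -1], [[0, 0, 0], [0, 0, 0], -1], [[0, 0, 0], [0, 0, 0], -1], [[0, 0, 0], [0, 0, 0], -1]]}}

```text
t: 10.8
tool_pos: [658.5, -35.1, 119.7]
tcp_rot: [-3.139, 0.138, -0.004]
ft_force: [0.3, 0.4, -0.1]
grip_width: 54.9
grip_force: 0.0
```

```bash
python3 -c "
from h import *
plan(F(56,47),118,-5.3)
print(toF(bot.state()['tool_pos']), bot.state()['grip_force'])
r=34;th=np.linspace(.39,1.6,9);p=np.c_[90-r*np.sin(th),47+r*np.cos(th)];d=np.diff(p,axis=0)/500;print(np.c_[d[:,0],-d[:,1]].round(4))"
```

```text
t 10.8 pos [658.5 -35.1 119.7] yaw -5.03 w 54.9 f [ 0.3  0.4 -0.1] toolz [ 0.0024 -0.0001 -1.    ]
  turn 0.003 rows 0.03183770559441186 | shift [-0.0431  0.0714  0.0034] rows 0.8349636659661005
[77.56190935 82.7096761 ] 0.0
[[-0.0092  0.0046]
 [-0.0084  0.0059]
 [-0.0074  0.0071]
 [-0.0062  0.0082]
 [-0.0049  0.009 ]
 [-0.0035  0.0097]
 [-0.002   0.0101]
 [-0.0005  0.0103]]
```

Emit:
{"method": "apply_moves", "body": {"moves": [[[0, 0, 0], [-0.001, 0.0068, 0.003], -1], [[0, 0, 0], [0, 0, 0], -1], [[0, 0, 0], [0, 0, 0], -1], [[0, 0, 0], [0, 0, 0], -1], [[0, 0, 0], [0, 0, 0], -1], [[0, 0, 0], [0, 0, 0], -1], [[0, 0, 0], [0, 0, 0], -1], [[0, 0, 0], [0, 0, 0], -1], [[0, 0, 0], [0, 0, 0], -1]]}}

```text
t: 11.7
tool_pos: [657.1, -40.3, 116.7]
tcp_rot: [3.136, -0.14, 0.001]
ft_force: [1.8, -5.3, -0.7]
grip_width: 13.3
grip_force: 30.0
```

```bash
python3 -c "
from h import *
plan(F(56,47),118,-5.3)
print(toF(bot.state()['tool_pos']), bot.state()['grip_force'])"
```

```text
t 11.7 pos [657.1 -40.3 116.7] yaw -5.1 w 13.3 f [ 1.8 -5.3 -0.7] toolz [ 0.0003 -0.0021 -1.    ]
  turn 0.0022 rows 0.023530873054839793 | shift [-0.0414  0.0608 -0.0025] rows 0.7361896650654635
[76.68805078 77.41915158] 30.000278307124972
```

Emit:
{"method": "apply_moves", "body": {"moves": [[[0, 0, 0], [-0.009, 0.0046, 0], -1], [[0, 0, 0], [-0.0084, 0.006, 0], -1], [[0, 0, 0], [-0.0074, 0.007, 0], -1], [[0, 0, 0], [-0.0062, 0.008, 0], -1], [[0, 0, 0], [-0.005, 0.009, 0], -1], [[0, 0, 0], [-0.0035, 0.0096, 0], -1], [[0, 0, 0], [-0.002, 0.01, 0], -1], [[0, 0, 0], [-0.0005, 0.0103, 0], -1], [[0, 0, 0], [0, 0, 0], -1]]}}

```text
t: 12.6
tool_pos: [630.5, -57.8, 116.6]
tcp_rot: [-3.126, 0.125, 0.014]
ft_force: [-8.2, 14.2, 8.1]
grip_width: 13.3
grip_force: 30.0
```

```bash
python3 -c "
from h import *
plan(F(56,47),118,-5.3)
print(toF(bot.state()['tool_pos']), bot.state()['grip_force'])"
```

```text
t 12.6 pos [630.5 -57.8 116.6] yaw -4.58 w 13.3 f [-8.2 14.2  8.1] toolz [-0.0082  0.0129 -0.9999]
  turn 0.008 rows 0.08359438717115363 | shift [ 0.0084  0.021  -0.0028] rows 0.2280969601145529
[51.79814185 57.509033  ] 29.967817172873765
```

Turning the knob within the tight grip takes about 14 N. I'll loosen the grip and push the knob with the finger instead.

Emit:
{"method": "apply_moves", "body": {"moves": [[[0, 0, 0], [0.006, -0.016, 0], -1], [[0, 0, 0], [0, 0, 0], -0.4], [[0, 0, 0], [0, 0, 0], -0.4], [[0, 0, 0], [0, 0, 0], -0.4], [[0, 0, 0], [0, 0, 0], -0.4]]}}

```text
t: 13.1
tool_pos: [637.0, -61.5, 116.7]
tcp_rot: [-3.138, 0.139, -0.0]
ft_force: [0.1, 2.0, -0.0]
grip_width: 25.3
grip_force: 0.6
```

```bash
python3 -c "
from h import *
plan(F(56,47),118,-5.3)
print(toF(bot.state()['tool_pos']), bot.state()['grip_force'])"
```

```text
t 13.1 pos [637.  -61.5 116.7] yaw -5.08 w 25.3 f [ 0.1  2.  -0. ] toolz [ 0.0001  0.     -1.    ]
  turn 0.0024 rows 0.025631889068386315 | shift [-0.0052  0.0149 -0.0025] rows 0.15946015543008396
[58.60064542 54.43060391] 0.6262140464968979
```

Emit:
{"method": "apply_moves", "body": {"moves": [[[0, 0, 0], [-0.003, 0.008, 0], -0.4], [[0, 0, 0], [-0.003, 0.008, 0], -0.4], [[0, 0, 0], [0, 0.008, 0], -0.4], [[0, 0, 0], [0, 0.004, 0], -0.4], [[0, 0, 0], [0, 0, 0], -0.4]]}}

```text
t: 13.6
tool_pos: [633.0, -76.4, 116.9]
tcp_rot: [3.137, -0.14, 0.002]
ft_force: [-0.0, -1.0, 0.3]
grip_width: 26.0
grip_force: 0.0
```

Emit:
{"method": "apply_moves", "body": {"moves": [[[0, 0, 0], [0, 0.006, 0], -0.4], [[0, 0, 0], [0, 0.006, 0], -0.4], [[0, 0, 0], [0, 0, 0], -0.4]]}}

```text
t: 13.9
tool_pos: [633.1, -77.3, 116.9]
tcp_rot: [-3.134, 0.135, -0.003]
ft_force: [-0.7, 7.0, -0.6]
grip_width: 26.5
grip_force: 3.8
```

```bash
python3 -c "
from h import *
plan(F(56,47),118,-5.3)
print(toF(bot.state()['tool_pos']), bot.state()['grip_force'])"
```

```text
t 13.9 pos [633.1 -77.3 116.9] yaw -4.92 w 26.5 f [-0.7  7.  -0.6] toolz [ 0.002   0.0045 -1.    ]
  turn 0.0042 rows 0.04435934490764067 | shift [-0.0005 -0.0173 -0.0022] rows 0.1740290688557475
[56.22999997 38.37180076] 3.8419630704447627
```

Emit:
{"method": "apply_moves", "body": {"moves": [[[0, 0, 0], [0, 0.008, 0], -0.4], [[0, 0, 0], [0, 0, 0], -0.4], [[0, 0, 0], [0, -0.022, 0], -0.4], [[0, 0, 0], [0, 0, 0], 0], [[0, 0, 0], [0, 0, 0], 0], [[0, 0, 0], [0, 0, -0.08], 1], [[0, 0, 0], [0, 0, -0.1], 1], [[0, 0, 0], [-0.03, -0.09, 0], 1], [[0, 0, 0], [-0.03, -0.09, 0], 1], [[0, 0, 0], [-0.03, -0.09, 0], 1]]}}

```text
t: 14.9
tool_pos: [600.0, 63.8, 207.6]
tcp_rot: [3.137, -0.144, 0.004]
ft_force: [0.2, 0.4, 0.2]
grip_width: 74.2
grip_force: 0.0
```

Emit:
{"method": "apply_moves", "body": {"moves": [[[0, 0, 0], [-0.03, -0.09, 0], 1], [[0, 0, 0], [-0.03, -0.09, 0], 1], [[0, 0, 0], [-0.03, -0.09, 0], 1], [[0, 0, 0], [-0.03, -0.09, 0], 1], [[0, 0, 0], [0, 0, 0], 1], [[0, 0, 0], [0, 0, 0], 1]]}}

```text
t: 15.5
tool_pos: [556.1, 249.4, 206.8]
tcp_rot: [3.138, -0.135, 0.001]
ft_force: [0.4, -1.2, -0.7]
grip_width: 87.0
grip_force: 0.0
```

Run:
```python
from h import *
t=cam("top"); fix(t); [print(*b) for b in boxes(t) if b[0]=="blue"]
s=cam("scene"); a=t["bgr"][180:280,320:410]; b=s["bgr"][250:335,255:370]
cv2.imwrite("pics/p4.png",np.hstack([cv2.resize(a,(360,400),interpolation=2),cv2.resize(b,(430,400),interpolation=2)]))
plan([460,141.9],75,-15.6)
```

```text
base [573.9 -98.9  -5.5 217.7 176.3]
plate [ 573.3 -116.2   -5.3  143.1  124.9] in F [ 0.3 -5.9] dyaw -0.01
w [356.44 193.6 ] F42 [91.3 46.9]
w [325.83 186.43] F42 [102.6 130.2]
red [355.94 203.5 ] [array([64.1, 45.7]), array([55.1, 47. ])]
red [373.63 200.7 ] [array([76.6, -0.4]), array([67.3,  2. ])]
blue [220.5 294.1] [407.3 278.    9.7 101.9  46.8] [396.2 282.1]
blue [173.4 257.6] [490.7 412.2 -12.5 103.   60.8] [491.  412.3]
blue [280.  214.1] [611.6 131.7  -8.  100.8  62.3] [612.2 131.4]
t 15.6 pos [556.9 246.7 206.7] yaw -5.22 w 87.2 f [-1.4 -0.8 -0.7] toolz [ 0.0007 -0.0018 -1.    ]
  turn 0.1154 rows 1.2088700116720972 | shift [-0.1303  0.2541  0.2634] rows 3.884561506837156
```

View pics/p4.png

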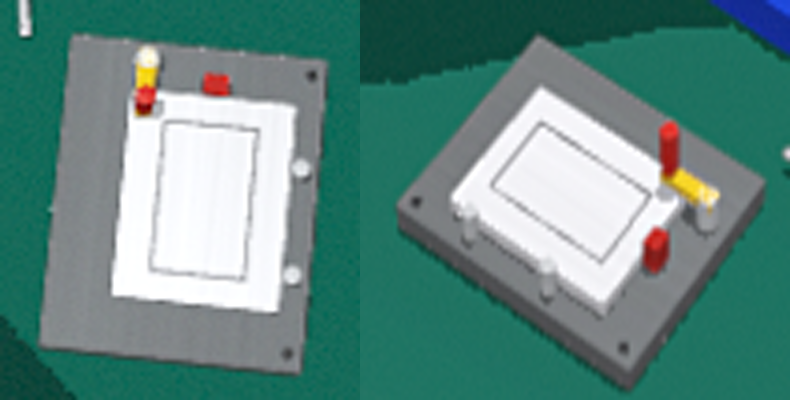

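The knob now sits at fixture (55.1, 47.0), which is closed. In the left crop the yellow bar runs from (147,60) to the knob at (145,100), over the plate corner, and the plate is still home. Next is the first module, at (275,271).

Emit:
{"method": "apply_moves", "body": {"moves": [[[0, 0, 0.058], [0, 0, 0], 1], [[0, 0, 0.057], [0, 0, 0], 1], [[0, 0, 0], [-0.044, 0.085, 0], 1], [[0, 0, 0], [-0.044, 0.085, 0.02], 1], [[0, 0, 0], [-0.042, 0.084, 0.04], 1], [[0, 0, 0], [0, 0, 0.04], 1], [[0, 0, 0], [0, 0, 0], 1], [[0, 0, 0], [0, 0, 0], 1]]}}

```text
t: 16.4
tool_pos: [461.5, 143.9, 157.7]
tcp_rot: [-3.112, 0.424, -0.002]
ft_force: [0.4, 0.4, 0.2]
grip_width: 87.0
grip_force: 0.0
```

```bash
python3 -c "
from h import *
plan([460,141.9],74,-15.6)"
```

```text
t 16.4 pos [461.5 143.9 157.7] yaw -15.51 w 87.0 f [0.4 0.4 0.2] toolz [ 0.0014  0.0002 -1.    ]
  turn 0.001 rows 0.00996657063603596 | shift [-0.0017  0.0046  0.1675] rows 1.6756683713637759
```

Emit:
{"method": "apply_moves", "body": {"moves": [[[0, 0, 0.001], [-0.0017, 0.0046, 0.06], 1], [[0, 0, 0], [0, 0, 0.07], 1], [[0, 0, 0], [0, 0, 0.0375], 1], [[0, 0, 0], [0, 0, 0], 1], [[0, 0, 0], [0, 0, 0], -1], [[0, 0, 0], [0, 0, 0], -1], [[0, 0, 0], [0, 0, 0], -1], [[0, 0, 0], [0, 0, 0], -1], [[0, 0, 0], [0, 0, 0], -1], [[0, 0, 0], [0, 0, 0], -1]]}}

```text
t: 17.4
tool_pos: [459.1, 142.2, 74.2]
tcp_rot: [3.112, -0.423, 0.001]
ft_force: [-1.0, -1.5, 7.7]
grip_width: 59.7
grip_force: 30.0
```

```bash
python3 -c "
from h import *
plan(F(0,0),170,-5.3);print(bot.state()['grip_force'])"
```

```text
t 17.4 pos [459.1 142.2  74.2] yaw -15.49 w 59.7 f [-1.  -1.5  7.7] toolz [ 0.0009 -0.0006 -1.    ]
  turn -0.1132 rows 1.1864333068432447 | shift [ 0.2747  0.4817 -0.1916] rows 5.867093741913535
29.995272676460445
```

Emit:
{"method": "apply_moves", "body": {"moves": [[[0, 0, 0], [0, 0, -0.05], -1], [[0, 0, -0.057], [0, 0, -0.09], -1], [[0, 0, -0.056], [0, 0, -0.072], -1], [[0, 0, 0], [0.02, 0.0351, 0], -1], [[0, 0, 0], [0.043, 0.0755, 0], -1], [[0, 0, 0], [0.043, 0.0755, 0], -1], [[0, 0, 0], [0.043, 0.0755, 0], -1], [[0, 0, 0], [0.043, 0.0755, 0], -1], [[0, 0, 0], [0.043, 0.0755, 0], -1], [[0, 0, 0], [0.03, 0.0527, 0], -1]]}}

```text
t: 18.4
tool_pos: [569.5, -104.7, 179.1]
tcp_rot: [3.137, -0.15, 0.0]
ft_force: [-0.4, -0.6, -2.7]
grip_width: 59.8
grip_force: 30.0
```

Emit:
{"method": "apply_moves", "body": {"moves": [[[0, 0, 0], [0.0097, 0.0164, 0], -1], [[0, 0, 0], [0, 0, 0], -1], [[0, 0, 0], [0, 0, 0], -1], [[0, 0, 0], [0, 0, 0], -1]]}}

```text
t: 18.8
tool_pos: [572.7, -107.5, 179.2]
tcp_rot: [-3.137, 0.14, 0.001]
ft_force: [0.7, -0.1, -2.0]
grip_width: 59.4
grip_force: 30.0
```

```bash
python3 -c "
from h import *
plan(F(0,0),107,-5.3);print(bot.state()['grip_force'])"
```

```text
t 18.8 pos [ 572.7 -107.5  179.2] yaw -5.13 w 59.4 f [ 0.7 -0.1 -2. ] toolz [-0.0009  0.0011 -1.    ]
  turn 0.0019 rows 0.02032937064397467 | shift [0.0024 0.0053 0.1445] rows 1.446109888159975
29.99657243024558
```

Emit:
{"method": "apply_moves", "body": {"moves": [[[0, 0, 0.002], [0.0024, 0.0053, 0.05], -1], [[0, 0, 0], [0, 0, 0.06], -1], [[0, 0, 0], [0, 0, 0.024], -1], [[0, 0, 0], [0, 0, 0.006], -1], [[0, 0, 0], [0, 0, 0.005], -1], [[0, 0, 0], [0, 0, 0], -1]]}}

```text
t: 19.4
tool_pos: [574.9, -112.3, 107.8]
tcp_rot: [3.138, -0.149, 0.003]
ft_force: [-0.1, -1.2, -2.6]
grip_width: 59.6
grip_force: 30.0
```

```bash
python3 -c "
from h import *
plan(F(0,0),106,-5.3);print(bot.state()['grip_force'])"
```

```text
t 19.4 pos [ 574.9 -112.3  107.8] yaw -5.45 w 59.6 f [-0.1 -1.2 -2.6] toolz [ 0.0017 -0.0002 -1.    ]
  turn -0.0017 rows 0.017726995088428028 | shift [-0.0029 -0.0038  0.0036] rows 0.059565315214271865
29.99637016095221
```

Emit:
{"method": "apply_moves", "body": {"moves": [[[0, 0, 0], [-0.0029, -0.0038, 0], -1], [[0, 0, 0], [0, 0, 0], -1], [[0, 0, 0], [0, 0, 0], -1], [[0, 0, 0], [0, 0, 0], -1], [[0, 0, 0], [0, 0, 0], -1]]}}

```text
t: 19.9
tool_pos: [573.0, -110.6, 107.1]
tcp_rot: [3.138, -0.15, 0.0]
ft_force: [-0.2, 0.8, -3.0]
grip_width: 59.9
grip_force: 30.0
```

Emit:
{"method": "apply_moves", "body": {"moves": [[[0, 0, 0], [0, 0, 0], -1]]}}

```text
t: 20.0
tool_pos: [572.9, -110.6, 106.9]
tcp_rot: [3.138, -0.15, 0.0]
ft_force: [-0.3, 0.8, -1.9]
grip_width: 59.7
grip_force: 30.0
```

```bash
python3 -c "
from h import *
plan(F(0,0),106,-5.3);print(bot.state()['grip_force'])"
```

```text
t 20.0 pos [ 572.9 -110.6  106.9] yaw -5.49 w 59.7 f [-0.3  0.8 -1.9] toolz [ 0.0001 -0.     -1.    ]
  turn -0.0021 rows 0.02211300485441494 | shift [ 0.0013 -0.0007  0.0019] rows 0.023804325997847854
29.996301932260394
```

Emit:
{"method": "apply_moves", "body": {"moves": [[[0, 0, -0.002], [0.0013, -0.0007, 0.002], -1], [[0, 0, 0], [0, 0, 0.0015], -1], [[0, 0, 0], [0, 0, 0], -1], [[0, 0, 0], [0, 0, 0], -1], [[0, 0, 0], [0, 0, 0], 0.7], [[0, 0, 0], [0, 0, 0], 0.7], [[0, 0, 0], [0, 0, 0], 0.7], [[0, 0, 0], [0, 0, -0.06], 0.7], [[0, 0, 0], [0, 0, -0.09], 1], [[0, 0, 0], [0, -0.1, 0], 1]]}}

```text
t: 21.0
tool_pos: [581.5, -68.9, 185.7]
tcp_rot: [3.132, -0.167, 0.018]
ft_force: [2.0, 1.1, 0.1]
grip_width: 82.4
grip_force: 0.0
```

Emit:
{"method": "apply_moves", "body": {"moves": [[[0, 0, 0], [0, -0.1, 0], 1], [[0, 0, 0], [0, -0.1, 0], 1], [[0, 0, 0], [0, -0.1, 0], 1], [[0, 0, 0], [0, -0.1, 0], 1], [[0, 0, 0], [-0.01, -0.1, 0], 1], [[0, 0, 0], [0, -0.09, 0], 1], [[0, 0, 0], [0, 0, 0], 1], [[0, 0, 0], [0, 0, 0], 1], [[0, 0, 0], [0, 0, 0], 1]]}}

```text
t: 21.9
tool_pos: [600.8, 231.7, 179.8]
tcp_rot: [3.136, -0.148, -0.0]
ft_force: [0.1, 0.8, -0.2]
grip_width: 87.4
grip_force: 0.0
```

Run:
```python
from h import *
t=cam("top"); fix(t); [print(*b) for b in boxes(t) if b[0]=="blue"]
s=cam("scene")
M=up(t).astype(int).min(2)
g=cv2.resize(t["bgr"][180:280,320:410],(540,600),interpolation=2); cv2.imwrite("pics/p5.png",g)
for v in range(355,388): print(v,t["bgr"][v-130,:,0][350:380].tolist()) if v in(365,) else 0
plan([556.5,276.3],74,16.2)
```

```text
base [573.6 -98.6  -5.5 218.4 176.9]
plate [ 573.4 -116.2   -5.2  143.2  124.9] in F [ 0.4 -5.9] dyaw 0.07
w [356.42 193.6 ] F42 [91.3 47. ]
w [325.84 186.45] F42 [102.5 130.2]
red [355.94 203.51] [array([64.1, 45.7]), array([55.1, 47. ])]
red [373.65 200.7 ] [array([76.6, -0.4]), array([67.3,  2. ])]
blue [225.2 289.7] [408.5 270.3   8.8 101.5  61.7] [407.8 270.3]
blue [173.4 257.6] [490.7 412.2 -12.5 103.   60.8] [491.1 412.3]
blue [280.4 214.7] [611.6 131.   -9.2 101.   59. ] [610.6 130.4]
365 [251, 255, 255, 255, 255, 255, 255, 255, 209, 208, 220, 217, 216, 217, 213, 199, 191, 191, 184, 184, 185, 186, 184, 182, 181, 181, 195, 211, 215, 214]
t 22.0 pos [601.  231.2 180.1] yaw -5.48 w 86.9 f [-0.1  0.1 -0.7] toolz [ 0.     -0.0013 -1.    ]
  turn -0.2409 rows 2.523811119944131 | shift [-0.0602 -0.1115  0.2121] rows 2.4708643509482395
```

View pics/p5.png

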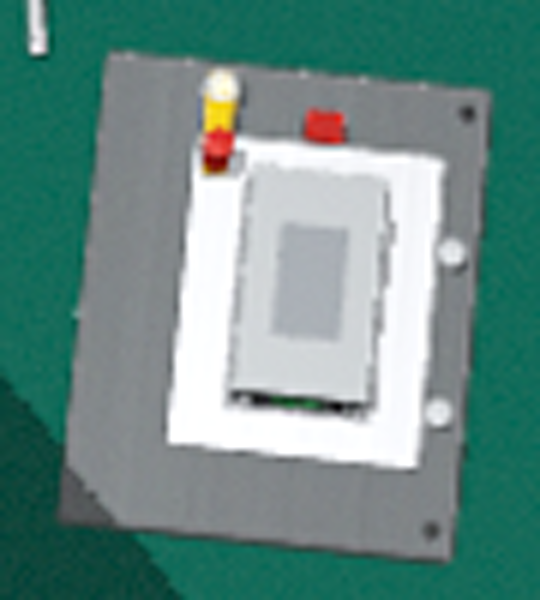

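The first module stands square on the outline, with its label at (312,282) in the crop, and the knob is undisturbed. I'll measure its offset from the outline.

```bash
cat >> h.py <<'E'
def stack(t,ztop,roi=(345,185,392,262),lo=170,hi=201):
    b=up(t).astype(int); mn=b.min(2); mx=b.max(2)
    for q in conts((mn>lo)&(mn<hi)&(mx-mn<30),roi,60):
        r=rect(t,q,ztop); w=onplane(t,[cen(q)],ztop)[0]
        print("  label",cen(q).round(1),"F",toF(w).round(1),"rectF",toF(r).round(1),"dyaw",(r[2]+5.3).round(2),r[3:].round(1),"world",w.round(1))
    for q in conts((mn>150)&(mn<240)&(mx-mn<30),roi,300):
        r=rect(t,q,ztop); print("  face F",toF(r).round(1),"dyaw",(r[2]+5.3).round(2),r[3:].round(1),"cen",toF(onplane(t,[cen(q)],ztop)[0]).round(1))
E
python3 - <<'E'
from h import *
t=cam("top"); stack(t,66)
print("unplaced labels"); stack(t,34,(150,230,245,315))
E
```

```text
label [371.3 226.5] F [1.1 1.2] rectF [1.  1.2] dyaw 0.16 [53.5 32.9] world [ 574.9 -109.2]
  label [371.6 227.8] F [-2.2  0. ] rectF [-5.2  0.1] dyaw -0.14 [104.9  67. ] world [ 571.4 -110.1]
  face F [-6.7  1.1] dyaw 0.15 [140.7 113.5] cen [-4.1  1.9]
unplaced labels
  label [225.2 289.4] F [-199.3  363.8] rectF [-199.1  363.4] dyaw 14.39 [48.1 29.4] world [408.8 270.3]
  label [173.3 257.3] F [-129.9  513.1] rectF [-129.7  513. ] dyaw -7.61 [49.9 30.9] world [491.7 412.6]
  face F [-199.5  363.7] dyaw 13.96 [101.5  61.8] cen [-200.2  363.6]
  face F [-130.8  512.6] dyaw -7.22 [103.   60.8] cen [-130.4  512.7]
```

Emit:
{"method": "apply_moves", "body": {"moves": [[[0, 0, -0.08], [0, 0, 0], 1], [[0, 0, -0.08], [0, 0, 0], 1], [[0, 0, -0.081], [0, 0, 0], 1], [[0, 0, 0], [-0.03, -0.056, 0.02], 1], [[0, 0, 0], [-0.03, -0.0555, 0.03], 1], [[0, 0, 0], [0, 0, 0.07], 1], [[0, 0, 0], [0, 0, 0.05], 1], [[0, 0, 0], [0, 0, 0.042], 1], [[0, 0, 0], [0, 0, 0], 1], [[0, 0, 0], [0, 0, 0], 1]]}}

```text
t: 23.05
tool_pos: [556.4, 277.7, 74.5]
tcp_rot: [3.109, 0.446, -0.0]
ft_force: [-0.7, 0.5, -0.1]
grip_width: 86.9
grip_force: 0.0
```

Emit:
{"method": "apply_moves", "body": {"moves": [[[0, 0, 0], [0, 0, 0], -1], [[0, 0, 0], [0, 0, 0], -1], [[0, 0, 0], [0, 0, 0], -1], [[0, 0, 0], [0, 0, 0], -1], [[0, 0, 0], [0, 0, 0], -1], [[0, 0, 0], [0, 0, 0], -1]]}}

```text
t: 23.65
tool_pos: [556.8, 277.3, 74.8]
tcp_rot: [3.108, 0.446, 0.001]
ft_force: [0.9, -4.4, 5.9]
grip_width: 59.6
grip_force: 30.0
```

```bash
cat >> h.py <<'E'
def grip(c,zdst):
    "c: measured box centre; plan to put that centre over F(0,-.5), clear height first"
    s,m,y=tool(); e=(np.array(c)-s["tool_pos"][:2])@m[:2,0]; print("ahead",round(e,2),"side",round((np.array(c)-s["tool_pos"][:2])@m[:2,1],2),"grip",s["grip_force"].round(1))
    plan(F(-e,-.5),zdst,-5.3)
E
python3 -c "
from h import *
grip([556.5,276.3],215)"
```

```text
Traceback (most recent call last):
  File "h.py", line 72, in grip
    s,m,y=tool(); e=(np.array(c)-s["tool_pos"][:2])@m[:2,0]; print("ahead",round(e,2),"side",round((np.array(c)-s["tool_pos"][:2])@m[:2,1],2),"grip",s["grip_force"].round(1))
                                                                                                                                                     ^^^^^^^^^^^^^^^^^^^^^
AttributeError: 'float' object has no attribute 'round'
```

```bash
sed -i 's/s\["grip_force"\].round(1))/s["grip_force"])/' h.py; python3 -c "
from h import *
grip([556.5,276.3],215)"
```

```text
ahead -0.53 side 0.86 grip 29.99252007342875
t 23.65 pos [556.8 277.3  74.8] yaw 16.35 w 59.6 f [ 0.9 -4.4  5.9] toolz [ 0.0011 -0.0017 -1.    ]
  turn 0.2405 rows 2.5202522751743297 | shift [ 0.1062  0.7697 -0.2805] rows 8.260998064608822
```

Emit:
{"method": "apply_moves", "body": {"moves": [[[0, 0, 0], [0, 0, -0.05], -1], [[0, 0, 0.08], [0, 0, -0.08], -1], [[0, 0, 0.08], [0, 0, -0.08], -1], [[0, 0, 0.0805], [0, 0, -0.0705], -1], [[0, 0, 0], [0.006, 0.045, 0], -1], [[0, 0, 0], [0.0124, 0.0895, 0], -1], [[0, 0, 0], [0.0124, 0.0895, 0], -1], [[0, 0, 0], [0.0124, 0.0895, 0], -1], [[0, 0, 0], [0.0124, 0.0895, 0], -1], [[0, 0, 0], [0.0124, 0.0895, 0], -1]]}}

```text
t: 24.65
tool_pos: [566.4, 29.3, 213.5]
tcp_rot: [-3.137, 0.143, 0.002]
ft_force: [0.8, -0.3, -3.6]
grip_width: 59.9
grip_force: 30.0
```

Emit:
{"method": "apply_moves", "body": {"moves": [[[0, 0, 0], [0.0124, 0.0895, 0], -1], [[0, 0, 0], [0.0124, 0.0895, 0], -1], [[0, 0, 0], [0.0124, 0.0895, 0], -1], [[0, 0, 0], [0.001, 0.009, 0], -1], [[0, 0, 0], [0, 0, 0], -1], [[0, 0, 0], [0, 0, 0], -1], [[0, 0, 0], [0, 0, 0], -1], [[0, 0, 0], [0, 0, 0], -1], [[0, 0, 0], [0, 0, 0], -1]]}}

```text
t: 25.55
tool_pos: [573.7, -108.6, 214.4]
tcp_rot: [-3.138, 0.141, -0.0]
ft_force: [0.3, -0.3, -3.7]
grip_width: 59.9
grip_force: 30.0
```

```bash
python3 -c "
from h import *
plan(F(0.5,-.5),143.5,-5.3);print(bot.state()['grip_force'])"
```

```text
t 25.55 pos [ 573.7 -108.6  214.4] yaw -5.15 w 59.9 f [ 0.3 -0.3 -3.7] toolz [ 0.0001  0.0003 -1.    ]
  turn 0.0016 rows 0.017278660822039778 | shift [0.0012 0.0045 0.1418] rows 1.419206443999184
29.996512269135565
```

Emit:
{"method": "apply_moves", "body": {"moves": [[[0, 0, 0.002], [0.0012, 0.0045, 0.04], -1], [[0, 0, 0], [0, 0, 0.06], -1], [[0, 0, 0], [0, 0, 0.042], -1], [[0, 0, 0], [0, 0, 0], -1], [[0, 0, 0], [0, 0, 0], -1], [[0, 0, 0], [0, 0, 0], -1], [[0, 0, 0], [0, 0, 0], -1], [[0, 0, 0], [0, 0, 0], -1]]}}

```text
t: 26.35
tool_pos: [574.3, -112.1, 144.2]
tcp_rot: [3.138, -0.149, 0.002]
ft_force: [0.2, -0.3, -3.2]
grip_width: 59.8
grip_force: 30.0
```

```bash
python3 -c "
from h import *
plan(F(0.5,-.5),140.8,-5.3);print(bot.state()['grip_force'])"
```

```text
t 26.35 pos [ 574.3 -112.1  144.2] yaw -5.44 w 59.8 f [ 0.2 -0.3 -3.2] toolz [ 0.0012 -0.0002 -1.    ]
  turn -0.0015 rows 0.01607382656942524 | shift [-0.0006 -0.0024  0.0068] rows 0.0719535554337008
29.99974484089762
```

Emit:
{"method": "apply_moves", "body": {"moves": [[[0, 0, -0.0015], [-0.0006, -0.0024, 0.003], -1], [[0, 0, 0], [0, 0, 0.003], -1], [[0, 0, 0], [0, 0, 0.002], -1], [[0, 0, 0], [0, 0, 0], -1], [[0, 0, 0], [0, 0, 0], -1], [[0, 0, 0], [0, 0, 0], -1]]}}

```text
t: 26.95
tool_pos: [573.8, -110.6, 139.8]
tcp_rot: [-3.138, 0.145, 0.0]
ft_force: [-1.9, 1.7, 2.9]
grip_width: 59.9
grip_force: 30.0
```

```bash
python3 -c "
from h import *
plan(F(0.5,-.5),140.8,-5.3);print(bot.state()['grip_force'])"
```

```text
t 26.95 pos [ 573.8 -110.6  139.8] yaw -5.3 w 59.9 f [-1.9  1.7  2.9] toolz [-0.      0.0001 -1.    ]
  turn 0.0 rows 0.0003874160774180101 | shift [ 0.0006  0.0004 -0.002 ] rows 0.021595577283905324
29.999701366759837
```

Contact, well aligned. Now I release, retreat and look, then plan the pick at (408.5, 270.3).

Emit:
{"method": "apply_moves", "body": {"moves": [[[0, 0, 0], [0, 0, 0], 0.7], [[0, 0, 0], [0, 0, 0], 0.7], [[0, 0, 0], [0, 0, 0], 0.7], [[0, 0, 0], [0, 0, 0], 0.7], [[0, 0, 0], [0, 0, -0.06], 0.7], [[0, 0, 0], [0, 0, -0.08], 1], [[0, 0, 0], [-0.02, -0.06, 0], 1], [[0, 0, 0], [-0.03, -0.09, 0], 1], [[0, 0, 0], [-0.03, -0.09, 0], 1], [[0, 0, 0], [-0.03, -0.09, 0], 1]]}}

```text
t: 27.95
tool_pos: [533.9, 60.0, 209.7]
tcp_rot: [-3.138, 0.147, -0.002]
ft_force: [0.5, -0.1, 0.1]
grip_width: 86.9
grip_force: 0.0
```

Emit:
{"method": "apply_moves", "body": {"moves": [[[0, 0, 0], [-0.03, -0.09, 0], 1], [[0, 0, 0], [-0.03, -0.09, 0], 1], [[0, 0, 0], [-0.03, -0.09, 0], 1], [[0, 0, 0], [-0.03, -0.09, 0], 1], [[0, 0, 0], [0, 0, 0], 1], [[0, 0, 0], [0, 0, 0], 1], [[0, 0, 0], [0, 0, 0], 1], [[0, 0, 0], [0, 0, 0], 1]]}}

```text
t: 28.75
tool_pos: [491.8, 241.5, 209.3]
tcp_rot: [3.137, -0.15, 0.0]
ft_force: [0.1, -0.1, -0.1]
grip_width: 87.1
grip_force: 0.0
```

Run:
```python
from h import *
t=cam("top"); [print(*b) for b in boxes(t) if b[0]=="blue"]; stack(t,100)
cv2.imwrite("pics/p6.png",np.hstack([cv2.resize(t["bgr"][180:280,320:410],(360,400),interpolation=2),cv2.resize(cam("scene")["bgr"][215:335,255:385],(433,400),interpolation=2)]))
plan([408.5,270.3],74,8.8)
```

```text
blue [171.7 259.2] [490.8 412.3 -12.4 103.   60.8] [486.7 416.6]
blue [279.8 214.5] [611.1 131.9  -8.3 101.9  62.5] [611.1 131.8]
  label [372.4 224.3] F [-0.2  1.1] rectF [-0.2  1.1] dyaw 0.2 [52.8 32.7] world [ 573.5 -109.1]
  label [381.1 229. ] F [-10.2 -21.7] rectF [-9.1 -0.7] dyaw -0.6 [109.1  72.3] world [ 561.5 -131. ]
  face F [-13.7   3.5] dyaw 0.09 [137.6 111. ] cen [-8.   1.2]
t 28.85 pos [491.7 241.8 209.3] yaw -5.46 w 87.1 f [ 0.4 -0.5  0.7] toolz [ 0.0001 -0.0006 -1.    ]
  turn -0.1584 rows 1.659631327806794 | shift [-0.1558 -0.0818  0.2707] rows 3.2284842966783485
```

View pics/p6.png

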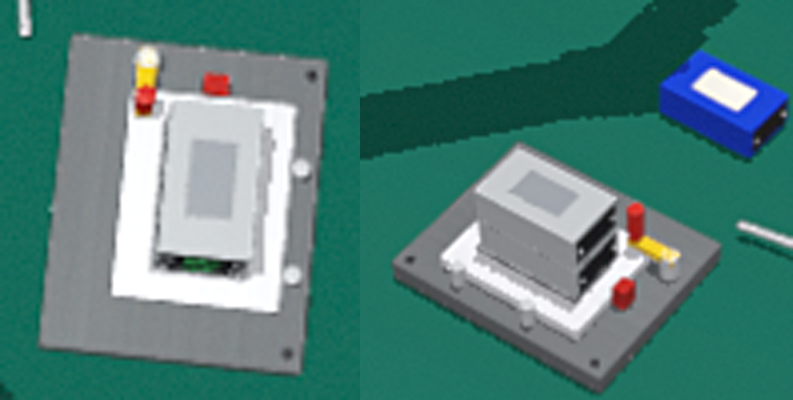

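The two modules are stacked in line, with the top label at fixture (-0.2, 1.1) against (1.1, 1.2) for the first. Next is the third module, at (225,290).

Emit:
{"method": "apply_moves", "body": {"moves": [[[0, 0, -0.08], [0, 0, 0], 1], [[0, 0, -0.0784], [0, 0, 0], 1], [[0, 0, 0], [-0.052, -0.0273, 0.02], 1], [[0, 0, 0], [-0.052, -0.0273, 0.04], 1], [[0, 0, 0], [-0.0518, -0.0272, 0.04], 1], [[0, 0, 0], [0, 0, 0.08], 1], [[0, 0, 0], [0, 0, 0.06], 1], [[0, 0, 0], [0, 0, 0.03], 1], [[0, 0, 0], [0, 0, 0], 1], [[0, 0, 0], [0, 0, 0], 1]]}}

```text
t: 29.85
tool_pos: [408.4, 271.4, 74.7]
tcp_rot: [-3.132, -0.244, -0.0]
ft_force: [0.4, -0.1, 0.4]
grip_width: 87.0
grip_force: 0.0
```

Emit:
{"method": "apply_moves", "body": {"moves": [[[0, 0, 0], [0, 0, 0], -1], [[0, 0, 0], [0, 0, 0], -1], [[0, 0, 0], [0, 0, 0], -1], [[0, 0, 0], [0, 0, 0], -1], [[0, 0, 0], [0, 0, 0], -1], [[0, 0, 0], [0, 0, 0], -1]]}}

```text
t: 30.45
tool_pos: [408.2, 271.0, 74.8]
tcp_rot: [3.131, 0.244, 0.001]
ft_force: [-1.0, -2.9, 6.5]
grip_width: 59.6
grip_force: 30.0
```

```bash
python3 -c "
from h import *
grip([408.8,270.3],245)"
```

```text
ahead 0.5 side 0.8 grip 29.99449267052114
t 30.45 pos [408.2 271.   74.8] yaw 8.93 w 59.6 f [-1.  -2.9  6.5] toolz [ 0.0004 -0.001  -1.    ]
  turn 0.1581 rows 1.6561669813446738 | shift [ 0.3989  0.7298 -0.3403] rows 8.986335155114546
```

Emit:
{"method": "apply_moves", "body": {"moves": [[[0, 0, 0], [0, 0, -0.05], -1], [[0, 0, 0.05], [0, 0, -0.09], -1], [[0, 0, 0.06], [0, 0, -0.1], -1], [[0, 0, 0.048], [0, 0, -0.1], -1], [[0, 0, 0], [0.0222, 0.0406, 0], -1], [[0, 0, 0], [0.0443, 0.081, 0], -1], [[0, 0, 0], [0.0443, 0.081, 0], -1], [[0, 0, 0], [0.0443, 0.081, 0], -1], [[0, 0, 0], [0.0443, 0.081, 0], -1], [[0, 0, 0], [0.0443, 0.081, 0], -1]]}}

```text
t: 31.45
tool_pos: [508.7, 37.1, 243.9]
tcp_rot: [-3.138, 0.143, 0.001]
ft_force: [1.3, 0.8, -2.1]
grip_width: 59.9
grip_force: 30.0
```

Emit:
{"method": "apply_moves", "body": {"moves": [[[0, 0, 0], [0.0443, 0.081, 0], -1], [[0, 0, 0], [0.0443, 0.081, 0], -1], [[0, 0, 0], [0.0443, 0.081, 0], -1], [[0, 0, 0], [0.0223, 0.0405, 0], -1], [[0, 0, 0], [0, 0, 0], -1], [[0, 0, 0], [0, 0, 0], -1], [[0, 0, 0], [0, 0, 0], -1], [[0, 0, 0], [0, 0, 0], -1], [[0, 0, 0], [0, 0, 0], -1], [[0, 0, 0], [0, 0, 0], -1]]}}

```text
t: 32.45
tool_pos: [572.9, -109.0, 244.6]
tcp_rot: [-3.138, 0.142, -0.0]
ft_force: [-0.2, -0.4, -2.0]
grip_width: 59.4
grip_force: 30.0
```

```bash
python3 -c "
from h import *
plan(F(0,-.5),178,-5.3);print(bot.state()['grip_force'])"
```

```text
t 32.45 pos [ 572.9 -109.   244.6] yaw -5.2 w 59.4 f [-0.2 -0.4 -2. ] toolz [ 0.0002  0.0001 -1.    ]
  turn 0.0012 rows 0.012178810589468817 | shift [0.0016 0.0035 0.1331] rows 1.33167357016882
29.996144869364798
```

Emit:
{"method": "apply_moves", "body": {"moves": [[[0, 0, 0.001], [0.0016, 0.003, 0.04], -1], [[0, 0, 0], [0, 0, 0.06], -1], [[0, 0, 0], [0, 0, 0.0331], -1], [[0, 0, 0], [0, 0, 0], -1], [[0, 0, 0], [0, 0, 0], -1], [[0, 0, 0], [0, 0, 0], -1], [[0, 0, 0], [0, 0, 0], -1], [[0, 0, 0], [0, 0, 0], -1]]}}

```text
t: 33.25
tool_pos: [573.9, -111.3, 178.6]
tcp_rot: [3.138, -0.147, 0.002]
ft_force: [-0.5, 1.0, -2.9]
grip_width: 59.5
grip_force: 30.0
```

```bash
python3 -c "
from h import *
plan(F(0,-.5),174.8,-5.3);print(bot.state()['grip_force'])"
```

```text
t 33.25 pos [ 573.9 -111.3  178.6] yaw -5.36 w 59.5 f [-0.5  1.  -2.9] toolz [ 0.0012 -0.0002 -1.    ]
  turn -0.0006 rows 0.006418081065792588 | shift [-0.0008 -0.0009  0.0075] rows 0.07611465429102637
29.996726643294096
```

Emit:
{"method": "apply_moves", "body": {"moves": [[[0, 0, -0.0006], [-0.0008, -0.0009, 0.003], -1], [[0, 0, 0], [0, 0, 0.003], -1], [[0, 0, 0], [0, 0, 0.0025], -1], [[0, 0, 0], [0, 0, 0], -1], [[0, 0, 0], [0, 0, 0], -1], [[0, 0, 0], [0, 0, 0], -1]]}}

```text
t: 33.85
tool_pos: [573.3, -110.7, 174.4]
tcp_rot: [-3.138, 0.145, -0.0]
ft_force: [-2.6, 0.6, 5.2]
grip_width: 59.7
grip_force: 30.0
```

```bash
python3 -c "
from h import *
plan(F(0,-.5),174.8,-5.3);print(bot.state()['grip_force'])"
```

```text
t 33.85 pos [ 573.3 -110.7  174.4] yaw -5.3 w 59.7 f [-2.6  0.6  5.2] toolz [ 0.0001  0.0001 -1.    ]
  turn 0.0 rows 0.0001650031958570941 | shift [ 0.0005  0.0001 -0.0009] rows 0.01007179843866239
29.996426794677973
```

Emit:
{"method": "apply_moves", "body": {"moves": [[[0, 0, 0], [0, 0, 0], 0.7], [[0, 0, 0], [0, 0, 0], 0.7], [[0, 0, 0], [0, 0, 0], 0.7], [[0, 0, 0], [0, 0, 0], 0.7], [[0, 0, 0], [0, 0, -0.06], 0.7], [[0, 0, 0], [0, 0, -0.08], 1], [[0, 0, 0], [-0.015, -0.06, 0], 1], [[0, 0, 0], [-0.02, -0.09, 0], 1], [[0, 0, 0], [-0.02, -0.09, 0], 1], [[0, 0, 0], [-0.02, -0.09, 0], 1]]}}

```text
t: 34.85
tool_pos: [550.9, 58.4, 243.8]
tcp_rot: [-3.138, 0.147, -0.001]
ft_force: [1.0, 0.4, 0.6]
grip_width: 86.9
grip_force: 0.0
```

Emit:
{"method": "apply_moves", "body": {"moves": [[[0, 0, 0], [-0.02, -0.09, 0], 1], [[0, 0, 0], [-0.02, -0.09, 0], 1], [[0, 0, 0], [-0.02, -0.09, 0], 1], [[0, 0, 0], [-0.02, -0.09, 0], 1], [[0, 0, 0], [-0.02, -0.09, 0], 1], [[0, 0, 0], [-0.02, -0.09, 0], 1], [[0, 0, 0], [0, 0, 0], 1], [[0, 0, 0], [0, 0, 0], 1], [[0, 0, 0], [0, 0, 0], 1], [[0, 0, 0], [0, 0, 0], 1]]}}

```text
t: 35.85
tool_pos: [517.2, 329.3, 243.5]
tcp_rot: [3.137, -0.15, 0.0]
ft_force: [0.2, 0.0, 0.3]
grip_width: 87.0
grip_force: 0.0
```

Run:
```python
from h import *
t=cam("top"); [print(*b) for b in boxes(t) if b[0]=="blue"]; stack(t,134)
plan([491,412.3],74,-12.6)
```

```text
blue [279.8 214.6] [611.1 131.8  -8.3 101.9  62.6] [610.8 131.8]
  label [373.8 221.3] F [0.3 0.9] rectF [0.5 1.1] dyaw -0.72 [52.4 32.3] world [ 574.  -109.4]
  label [374.4 234.1] F [-31.7  -3.5] rectF [-9.5 -1.4] dyaw 3.08 [120.8  81. ] world [ 541.7 -110.9]
  face F [-18.5   5.8] dyaw 0.07 [138.8 108.3] cen [-12.9   0.7]
t 35.9 pos [517.2 329.6 243.6] yaw -5.47 w 87.1 f [0.5 0.5 0.4] toolz [ 0.0003 -0.0008 -1.    ]
  turn 0.0793 rows 0.8305064013443832 | shift [-0.0871 -0.1501  0.3392] rows 3.8106198528296558
```

Emit:
{"method": "apply_moves", "body": {"moves": [[[0, 0, 0.0793], [0, 0, 0], 1], [[0, 0, 0], [-0.029, -0.05, 0.03], 1], [[0, 0, 0], [-0.029, -0.05, 0.06], 1], [[0, 0, 0], [-0.0291, -0.0501, 0.06], 1], [[0, 0, 0], [0, 0, 0.09], 1], [[0, 0, 0], [0, 0, 0.06], 1], [[0, 0, 0], [0, 0, 0.038], 1], [[0, 0, 0], [0, 0, 0], 1], [[0, 0, 0], [0, 0, 0], 1], [[0, 0, 0], [0, 0, 0], 1]]}}

```text
t: 36.9
tool_pos: [490.7, 413.7, 75.4]
tcp_rot: [-3.122, 0.342, -0.001]
ft_force: [0.5, -0.8, -0.1]
grip_width: 87.2
grip_force: 0.0
```

Emit:
{"method": "apply_moves", "body": {"moves": [[[0, 0, 0], [0, 0, 0], -1], [[0, 0, 0], [0, 0, 0], -1], [[0, 0, 0], [0, 0, 0], -1], [[0, 0, 0], [0, 0, 0], -1], [[0, 0, 0], [0, 0, 0], -1], [[0, 0, 0], [0, 0, 0], -1]]}}

```text
t: 37.5
tool_pos: [490.0, 413.0, 74.7]
tcp_rot: [3.121, -0.341, -0.001]
ft_force: [-1.5, -2.6, 4.7]
grip_width: 59.5
grip_force: 30.0
```

```bash
python3 -c "
from h import *
grip([491.2,412.3],280)"
```

```text
ahead 1.34 side 0.39 grip 29.988002094905823
t 37.5 pos [490.  413.   74.7] yaw -12.46 w 59.5 f [-1.5 -2.6  4.7] toolz [-0.0008 -0.0021 -1.    ]
  turn -0.0796 rows 0.8336457326230772 | shift [ 0.2605  1.0276 -0.4106] rows 11.36855793093722
```

Emit:
{"method": "apply_moves", "body": {"moves": [[[0, 0, 0], [0, 0, -0.05], -1], [[0, 0, 0], [0, 0, -0.09], -1], [[0, 0, -0.04], [0, 0, -0.09], -1], [[0, 0, -0.0396], [0, 0, -0.09], -1], [[0, 0, 0], [0, 0, -0.09], -1], [[0, 0, 0], [0.0108, 0.0428, 0], -1], [[0, 0, 0], [0.0217, 0.0856, 0], -1], [[0, 0, 0], [0.0217, 0.0856, 0], -1], [[0, 0, 0], [0.0217, 0.0856, 0], -1], [[0, 0, 0], [0.0217, 0.0856, 0], -1]]}}

```text
t: 38.5
tool_pos: [520.7, 216.4, 278.8]
tcp_rot: [-3.138, 0.143, 0.0]
ft_force: [0.3, 0.3, -2.4]
grip_width: 59.9
grip_force: 30.0
```

Emit:
{"method": "apply_moves", "body": {"moves": [[[0, 0, 0], [0.0217, 0.0856, 0], -1], [[0, 0, 0], [0.0217, 0.0856, 0], -1], [[0, 0, 0], [0.0217, 0.0856, 0], -1], [[0, 0, 0], [0.0217, 0.0856, 0], -1], [[0, 0, 0], [0.0217, 0.0856, 0], -1], [[0, 0, 0], [0.0217, 0.0856, 0], -1], [[0, 0, 0], [0.0217, 0.0856, 0], -1], [[0, 0, 0], [0.0108, 0.043, 0], -1], [[0, 0, 0], [0, 0, 0], -1], [[0, 0, 0], [0, 0, 0], -1]]}}

```text
t: 39.5
tool_pos: [572.3, -109.1, 278.7]
tcp_rot: [-3.137, 0.146, 0.001]
ft_force: [-0.0, 1.6, -3.7]
grip_width: 59.8
grip_force: 30.0
```

Emit:
{"method": "apply_moves", "body": {"moves": [[[0, 0, 0], [0, 0, 0], -1], [[0, 0, 0], [0, 0, 0], -1], [[0, 0, 0], [0, 0, 0], -1]]}}

```text
t: 39.8
tool_pos: [572.5, -108.1, 279.6]
tcp_rot: [-3.138, 0.141, -0.0]
ft_force: [0.1, 0.1, -3.2]
grip_width: 60.3
grip_force: 30.0
```

```bash
python3 -c "
from h import *
plan(F(-1,-.5),212,-5.3);print(bot.state()['grip_force'])"
```

```text
t 39.8 pos [ 572.5 -108.1  279.6] yaw -5.15 w 60.3 f [ 0.1  0.1 -3.2] toolz [ 0.0001  0.0003 -1.    ]
  turn 0.0017 rows 0.01764418260137456 | shift [0.0006 0.0051 0.1351] rows 1.3523951270965344
29.993414834607393
```

Emit:
{"method": "apply_moves", "body": {"moves": [[[0, 0, 0.001], [0.0004, 0.004, 0.04], -1], [[0, 0, 0], [0, 0, 0.06], -1], [[0, 0, 0], [0, 0, 0.0351], -1], [[0, 0, 0], [0, 0, 0], -1], [[0, 0, 0], [0, 0, 0], -1], [[0, 0, 0], [0, 0, 0], -1], [[0, 0, 0], [0, 0, 0], -1], [[0, 0, 0], [0, 0, 0], -1]]}}

```text
t: 40.6
tool_pos: [572.7, -111.5, 212.8]
tcp_rot: [3.138, -0.147, 0.002]
ft_force: [-0.7, -0.2, -3.4]
grip_width: 59.7
grip_force: 30.0
```

```bash
python3 -c "
from h import *
plan(F(-1,-.5),208.7,-5.3);print(bot.state()['grip_force'])"
```

```text
t 40.6 pos [ 572.7 -111.5  212.8] yaw -5.36 w 59.7 f [-0.7 -0.2 -3.4] toolz [ 0.0013 -0.0002 -1.    ]
  turn -0.0007 rows 0.007398446662303606 | shift [-0.0004 -0.0015  0.0082] rows 0.08386937730632933
29.998315391130745
```

Emit:
{"method": "apply_moves", "body": {"moves": [[[0, 0, -0.0007], [-0.0004, -0.0015, 0.004], -1], [[0, 0, 0], [0, 0, 0.003], -1], [[0, 0, 0], [0, 0, 0.0022], -1], [[0, 0, 0], [0, 0, 0], -1], [[0, 0, 0], [0, 0, 0], -1], [[0, 0, 0], [0, 0, 0], -1]]}}

```text
t: 41.2
tool_pos: [572.4, -110.6, 208.3]
tcp_rot: [-3.138, 0.145, -0.0]
ft_force: [-2.5, 1.6, 6.0]
grip_width: 60.4
grip_force: 30.0
```

```bash
python3 -c "
from h import *
plan(F(-1,-.5),208.7,-5.3);print(bot.state()['grip_force'])"
```

```text
t 41.2 pos [ 572.4 -110.6  208.3] yaw -5.3 w 60.4 f [-2.5  1.6  6. ] toolz [ 0.0002  0.0002 -1.    ]
  turn 0.0 rows 0.00019441470284922187 | shift [ 0.0004  0.0002 -0.0008] rows 0.009499758431858516
29.99777809716761
```

Emit:
{"method": "apply_moves", "body": {"moves": [[[0, 0, 0], [0, 0, 0], 0.7], [[0, 0, 0], [0, 0, 0], 0.7], [[0, 0, 0], [0, 0, 0], 0.7], [[0, 0, 0], [0, 0, 0], 0.7], [[0, 0, 0], [0, 0, -0.06], 0.7], [[0, 0, 0], [0, 0, -0.08], 1], [[0, 0, 0], [-0.015, -0.06, 0], 1], [[0, 0, 0], [-0.02, -0.09, 0], 1], [[0, 0, 0], [-0.02, -0.09, 0], 1], [[0, 0, 0], [-0.02, -0.09, 0], 1]]}}

```text
t: 42.2
tool_pos: [549.9, 58.5, 277.6]
tcp_rot: [-3.138, 0.146, -0.001]
ft_force: [0.5, 0.2, -0.3]
grip_width: 86.8
grip_force: 0.0
```

Emit:
{"method": "apply_moves", "body": {"moves": [[[0, 0, 0], [-0.02, -0.09, 0], 1], [[0, 0, 0], [-0.02, -0.09, 0], 1], [[0, 0, 0], [-0.02, -0.09, 0], 1], [[0, 0, 0], [-0.02, -0.09, 0], 1], [[0, 0, 0], [-0.02, -0.09, 0], 1], [[0, 0, 0], [0, 0, 0], 1], [[0, 0, 0], [0, 0, 0], 1], [[0, 0, 0], [0, 0, 0], 1], [[0, 0, 0], [0, 0, 0], 1]]}}

```text
t: 43.1
tool_pos: [521.9, 283.8, 277.4]
tcp_rot: [3.137, -0.15, 0.0]
ft_force: [0.7, -0.7, 0.4]
grip_width: 87.0
grip_force: 0.0
```

Run:
```python
from h import *
t=cam("top"); bx=[b for b in boxes(t) if b[0]=="blue"]; [print(*b) for b in bx]; stack(t,168)
cv2.imwrite("pics/p7.png",np.hstack([cv2.resize(t["bgr"][170:290,250:410],(400,300),interpolation=2),cv2.resize(cam("scene")["bgr"][180:330,255:455],(400,300),interpolation=2)]))
for b in bx: plan(b[2][:2],74,b[2][2])
```

```text
blue [280.  214.4] [611.1 131.8  -8.4 101.9  62.7] [611.6 131.4]
  label [375.1 217.8] F [1.5 0.9] rectF [1.6 1. ] dyaw -0.47 [51.8 32.1] world [ 575.2 -109.5]
  label [374.7 234. ] F [-38.3  -1.5] rectF [-20.4  -0.7] dyaw 3.08 [145.8  82.1] world [ 535.3 -108.2]
  face F [-20.4   8.2] dyaw 0.07 [145.8 105.5] cen [-25.7   9. ]
t 43.2 pos [521.8 284.2 277.5] yaw -5.45 w 87.3 f [ 0.4  1.3 -0.6] toolz [ 0.0003 -0.0004 -1.    ]
  turn 0.0328 rows 0.3434523262115272 | shift [0.2212 0.2754 0.407 ] rows 5.3895269478222785
```

View pics/p7.png

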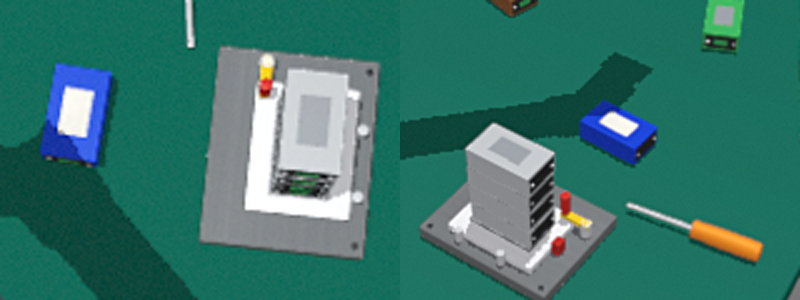

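All four modules stand in line, with labels within 1.7 mm of each other, and the controller is still at (280,214). Now I pick it up.

Emit:
{"method": "apply_moves", "body": {"moves": [[[0, 0, 0.0328], [0, 0, 0], 1], [[0, 0, 0], [0.04, 0.05, 0.02], 1], [[0, 0, 0], [0.06, 0.075, 0.02], 1], [[0, 0, 0], [0.06, 0.075, 0.02], 1], [[0, 0, 0], [0.0612, 0.0754, 0.02], 1], [[0, 0, 0], [0, 0, 0.07], 1], [[0, 0, 0], [0, 0, 0.09], 1], [[0, 0, 0], [0, 0, 0], 1], [[0, 0, 0], [0, 0, 0], 1], [[0, 0, 0], [0, 0, 0], 1]]}}

```text
t: 44.2
tool_pos: [612.3, 134.1, 160.0]
tcp_rot: [-3.132, 0.226, -0.006]
ft_force: [0.2, -0.0, -0.5]
grip_width: 87.0
grip_force: 0.0
```

Run:
```python
from h import *
plan([611.3,131.8],74,-8.4)
s=cam("scene"); m=masks(s)
b=up(s).astype(int)
for q in conts((b[...,0]>120)&(b[...,0]-b[...,2]>70),(330,215,400,270),30): print(cen(q),cv2.boundingRect(np.float32(q)))
cv2.imwrite("pics/p8.png",cv2.resize(s["bgr"][170:300,290:450],(640,520),interpolation=2))
```

```text
t 44.2 pos [612.3 134.1 160. ] yaw -8.24 w 87.0 f [ 0.2 -0.  -0.5] toolz [ 0.0041  0.0011 -1.    ]
  turn 0.0018 rows 0.018337513280759273 | shift [-0.0013  0.0048  0.1719] rows 1.7199429075567219
[362.25087423 246.36479802] (344, 230, 40, 32)
```

View pics/p8.png

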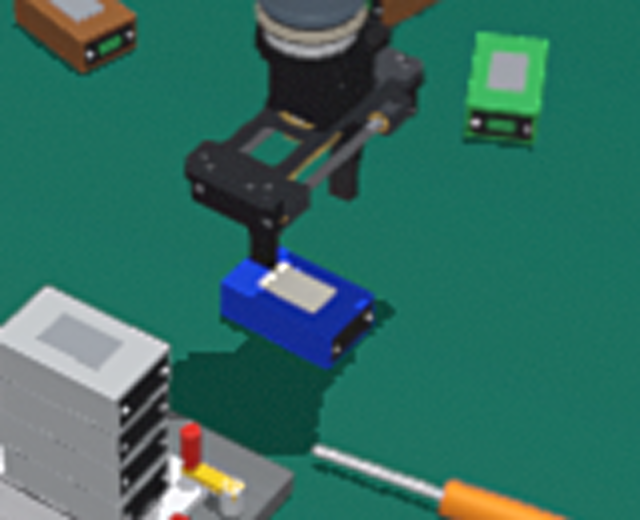

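The controller is unmoved, with its blob at (362,246) as before, and the fingers straddle it.

Emit:
{"method": "apply_moves", "body": {"moves": [[[0, 0, 0.002], [-0.0013, 0.004, 0.06], 1], [[0, 0, 0], [0, 0, 0.07], 1], [[0, 0, 0], [0, 0, 0.0415], 1], [[0, 0, 0], [0, 0, 0], 1], [[0, 0, 0], [0, 0, 0], -1], [[0, 0, 0], [0, 0, 0], -1], [[0, 0, 0], [0, 0, 0], -1], [[0, 0, 0], [0, 0, 0], -1], [[0, 0, 0], [0, 0, 0], -1], [[0, 0, 0], [0, 0, 0], -1]]}}

```text
t: 45.25
tool_pos: [610.2, 131.4, 72.4]
tcp_rot: [3.133, -0.231, 0.001]
ft_force: [-1.6, -1.7, 5.2]
grip_width: 60.1
grip_force: 30.0
```

```bash
python3 -c "
from h import *
grip([611.4,131.8],315)"
```

```text
ahead 1.12 side -0.55 grip 29.999219505116343
t 45.25 pos [610.2 131.4  72.4] yaw -8.44 w 60.1 f [-1.6 -1.7  5.2] toolz [ 0.0005 -0.0004 -1.    ]
  turn -0.0348 rows 0.36502340603847344 | shift [-0.0305  0.4891 -0.4853] rows 6.896886176325403
```

Emit:
{"method": "apply_moves", "body": {"moves": [[[0, 0, 0], [0, 0, -0.05], -1], [[0, 0, 0], [0, 0, -0.09], -1], [[0, 0, -0.0348], [0, 0, -0.09], -1], [[0, 0, 0], [0, 0, -0.09], -1], [[0, 0, 0], [0, 0, -0.09], -1], [[0, 0, 0], [0, 0, -0.0753], -1], [[0, 0, 0], [-0.003, 0.0491, 0], -1], [[0, 0, 0], [-0.0055, 0.088, 0], -1], [[0, 0, 0], [-0.0055, 0.088, 0], -1], [[0, 0, 0], [-0.0055, 0.088, 0], -1]]}}

```text
t: 46.25
tool_pos: [584.8, -24.5, 313.4]
tcp_rot: [3.138, -0.144, -0.002]
ft_force: [-0.1, -0.4, -2.6]
grip_width: 59.6
grip_force: 30.0
```

Emit:
{"method": "apply_moves", "body": {"moves": [[[0, 0, 0], [-0.0055, 0.088, 0], -1], [[0, 0, 0], [-0.0055, 0.088, 0], -1], [[0, 0, 0], [0, 0, 0], -1], [[0, 0, 0], [0, 0, 0], -1], [[0, 0, 0], [0, 0, 0], -1], [[0, 0, 0], [0, 0, 0], -1], [[0, 0, 0], [0, 0, 0], -1]]}}

```text
t: 46.95
tool_pos: [572.4, -108.9, 314.2]
tcp_rot: [-3.138, 0.141, 0.0]
ft_force: [0.5, 0.1, -2.0]
grip_width: 59.3
grip_force: 30.0
```

```bash
python3 -c "
from h import *
plan(F(-0.8,-.5),244,-5.3);print(bot.state()['grip_force'])
s=cam('scene'); cv2.imwrite('pics/p9.png',cv2.resize(s['bgr'][150:330,230:430],(600,540),interpolation=2))"
```

```text
t 46.95 pos [ 572.4 -108.9  314.2] yaw -5.16 w 59.3 f [ 0.5  0.1 -2. ] toolz [-0.0002  0.0004 -1.    ]
  turn 0.0016 rows 0.016470332404920407 | shift [0.001  0.0036 0.1404] rows 1.404088455212957
29.999794028699398
```

View pics/p9.png

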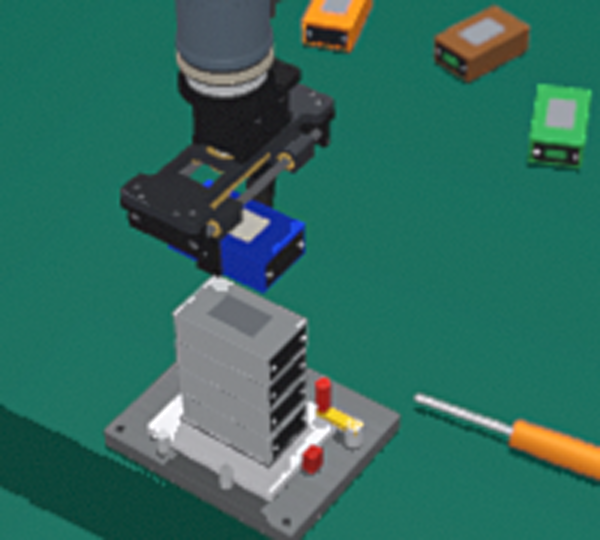

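The controller is held level at (262,245) above the intact column.

Emit:
{"method": "apply_moves", "body": {"moves": [[[0, 0, 0.001], [0.0008, 0.0025, 0.04], -1], [[0, 0, 0], [0, 0, 0.06], -1], [[0, 0, 0], [0, 0, 0.04], -1], [[0, 0, 0], [0, 0, 0], -1], [[0, 0, 0], [0, 0, 0], -1], [[0, 0, 0], [0, 0, 0], -1], [[0, 0, 0], [0, 0, 0], -1], [[0, 0, 0], [0, 0, 0], -1]]}}

```text
t: 47.8
tool_pos: [572.7, -111.7, 245.2]
tcp_rot: [3.138, -0.148, 0.002]
ft_force: [-0.8, -0.2, -1.9]
grip_width: 59.8
grip_force: 30.0
```

```bash
python3 -c "
from h import *
plan(F(-0.8,-.5),240.4,-5.3);print(bot.state()['grip_force'])"
```

```text
t 47.8 pos [ 572.7 -111.7  245.2] yaw -5.39 w 59.8 f [-0.8 -0.2 -1.9] toolz [ 0.0013 -0.0002 -1.    ]
  turn -0.001 rows 0.01044693141020521 | shift [-0.0002 -0.002   0.0095] rows 0.09752982566769196
29.999709748663008
```

Emit:
{"method": "apply_moves", "body": {"moves": [[[0, 0, -0.001], [-0.0002, -0.002, 0.004], -1], [[0, 0, 0], [0, 0, 0.004], -1], [[0, 0, 0], [0, 0, 0.0025], -1], [[0, 0, 0], [0, 0, 0], -1], [[0, 0, 0], [0, 0, 0], -1], [[0, 0, 0], [0, 0, 0], -1]]}}

```text
t: 48.4
tool_pos: [572.6, -110.5, 240.1]
tcp_rot: [-3.138, 0.145, -0.001]
ft_force: [-2.4, 1.3, 5.2]
grip_width: 59.9
grip_force: 30.0
```

```bash
python3 -c "
from h import *
plan(F(-0.8,-.5),240.4,-5.3);print(bot.state()['grip_force'])"
```

```text
t 48.4 pos [ 572.6 -110.5  240.1] yaw -5.29 w 59.9 f [-2.4  1.3  5.2] toolz [ 0.0005  0.0002 -1.    ]
  turn 0.0001 rows 0.0007224738986282873 | shift [ 0.0003  0.0003 -0.0007] rows 0.008228460779511827
29.99956809449941
```

Emit:
{"method": "apply_moves", "body": {"moves": [[[0, 0, 0], [0, 0, 0], 0.7], [[0, 0, 0], [0, 0, 0], 0.7], [[0, 0, 0], [0, 0, 0], 0.7], [[0, 0, 0], [0, 0, 0], 0.7], [[0, 0, 0], [0, 0, -0.06], 0.7], [[0, 0, 0], [0, 0, -0.08], 1], [[0, 0, 0], [-0.02, -0.06, 0], 1], [[0, 0, 0], [-0.02, -0.09, 0], 1], [[0, 0, 0], [-0.02, -0.09, 0], 1], [[0, 0, 0], [-0.02, -0.09, 0], 1]]}}

```text
t: 49.4
tool_pos: [547.5, 58.7, 309.3]
tcp_rot: [-3.138, 0.147, -0.001]
ft_force: [0.8, -0.4, -0.7]
grip_width: 86.8
grip_force: 0.0
```

Emit:
{"method": "apply_moves", "body": {"moves": [[[0, 0, 0], [-0.02, -0.09, 0], 1], [[0, 0, 0], [-0.02, -0.09, 0], 1], [[0, 0, 0], [-0.02, -0.09, 0], 1], [[0, 0, 0], [-0.02, -0.09, 0], 1], [[0, 0, 0], [0, 0, 0], 1], [[0, 0, 0], [0, 0, 0], 1], [[0, 0, 0], [0, 0, 0], 1], [[0, 0, 0], [0, 0, 0], 1], [[0, 0, 0], [0, 0, 0], 1]]}}

```text
t: 50.3
tool_pos: [525.2, 238.7, 309.2]
tcp_rot: [3.138, -0.149, 0.001]
ft_force: [0.2, 0.4, 0.7]
grip_width: 87.2
grip_force: 0.0
```

Run:
```python
from h import *
t=cam("top"); s=cam("scene"); stack(t,202,lo=160,hi=256); fix(t)
b=up(t).astype(int)
for q in conts((b[...,0]-b[...,2]>60)&(b[...,0]>140)|((b.min(2)>150)&False),(345,185,395,262),100):
    r=rect(t,q,202); print("blue F",toF(r).round(1),(r[2]+5.3).round(2),r[3:].round(1))
cv2.imwrite("pics/p10.png",np.hstack([cv2.resize(t["bgr"][170:290,310:430],(400,400),interpolation=2),cv2.resize(s["bgr"][190:335,250:395],(400,400),interpolation=2)]))
```

```text
label [376.5 215.2] F [0.4 0.9] rectF [0.4 1. ] dyaw -0.01 [50.2 30.3] world [ 574.1 -109.4]
  label [365.7 237.1] F [-54.6  21.3] rectF [-35.1  10.4] dyaw 0.18 [126.4 102.3] world [521.2 -84. ]
  face F [-35.1  10.5] dyaw 0.04 [127.1 102.9] cen [-54.5  21.4]
base [574.  -98.8  -5.5 217.6 176.2]
w [396.05 221.6 ] F42 [ 26.2 -64.3]
w [376.48 215.13] F42 [ 38.2 -11.4]
plate [ 573.4 -116.1   -5.1  143.3  124.9] in F [ 0.3 -5.8] dyaw 0.18
w [356.42 193.57] F42 [91.4 47. ]
w [325.8  186.45] F42 [102.5 130.3]
red [355.9  203.57] [array([63.9, 45.8]), array([54.9, 47.1])]
blue F [-1.8  1.6] 0.03 [105.4  62.3]
```

View pics/p10.png

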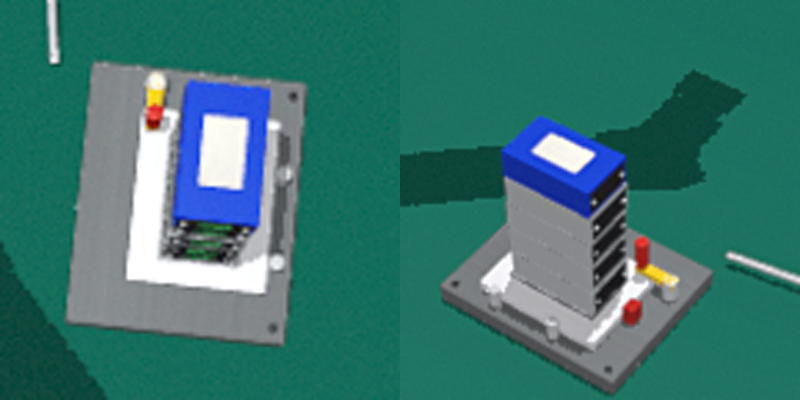

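The controller is squarely on top, with its label at fixture (0.4, 0.9). The column stands straight, the plate is still against the dowels and stop, and the hold-down is closed with its knob at (54.9, 47.1). I'm handing the job in.

```bash
python3 -c "
from bench import ticket; print(ticket.sign_off())"
```

```text
the job is handed in; nothing more can be done
None
```

I handed the job in at about 50 s: the plate is home against both dowels and the stop, the hold-down is closed, and all four grey modules stand in one column on the outline with the blue controller on top. The labels are within 2 mm of each other in the camera view, and I never moved near the spool, flux bottle or screwdriver.

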